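# Seat the stop pin by feel and bring the reference block up to it

## Task

Set up the reference block in the locating jig: take the stop pin with the knurled cylindrical head out of its wooden block, feel with its tip along the groove of the jig for the hole in the slide underneath, and press the pin fully home there. Then slide the reference block along the guide rails until it rests against the pin, and let go of everything. Use a light hand throughout (25 N would bruise the slide, the pin or the block), keep the block flat on the jig, and leave the ball-headed pin, the loupe and the two round specimens where they are.

Things in the scene. Friction and masses are not known exactly. Their poses are not given: they have to be found in the camera images.
- jig: Locating jig, fixed: aluminium and bright steel slideway 230 mm long (x -120 to +110 mm), 78 mm wide (feet 112 mm). Origin on the table under it, x along it, z up; the reference block lies at the -x end and slides to +x. Flat top face at z = 32 mm. Two guide rails along it, 4 mm high, 37.5 mm apart, either side of the centre line y = 0.
- groove_mid (a point): Middle of the straight groove in the jig's top face, level with that face, on the centre line; axes as the jig's. The groove is 10 mm wide, 6 mm deep, and reaches 40.5 mm to either side along x, ends closed. Its floor is a dark steel slide, clamped at an unknown setting, with one unmarked blind hole: 9.2 mm wide, 17 mm deep, on the centre line, anywhere within 22.5 mm of here along x.
- pin_head (a point): Centre of the stop pin's head: dark knurled cylinder, 16 mm in diameter, 24 mm high, on a steel shank 8 mm in diameter and 44 mm long with chamfered tip. z points up along the pin; tip 56 mm below this point. It stands in a hole of the wooden block, tip 4 mm above the table. This point is 82 mm above the table with the tip on the groove's floor, 65 mm when fully home. 45 g.
- pin_shank (a point): Point on the stop pin's axis 28 mm above its tip, which is level with the middle of the reference block when the pin is home.
- pin_block: Wooden storage block for pins, fixed, 30 x 100 x 26 mm, origin at the centre of its underside, y along its length. Three round holes, 9.2 mm in diameter and 22 mm deep, in a row along y at -32, 0 and +32 mm; one end hole holds the stop pin, the other the ball-headed pin, the middle one is empty.
- ball_pin_head (a point): Centre of the black ball (20 mm in diameter) on top of the other pin, which is not wanted; it stands in the storage block and stays there.
- block_mid (a point): Centre of the reference block: a flat grey steel block, 35 x 60 x 10 mm, 140 g, lying on the jig's top face between the guide rails with its long side (its own y axis) along the jig; its top is 10 mm above that face, 6 mm above the rails. It slides freely along the rails.
- block_face (a point): Middle of the reference block's end face that looks towards the groove and comes to rest against the pin (30 mm from the block's centre, along the block's y axis).
- loupe: Black loupe, 36 mm in diameter and 36 mm high, stands on the table near the jig; origin under its centre. To be left alone.
- specimen_a: Black round specimen, 30 mm in diameter, 18 mm high, on the table; origin under its centre. To be left alone.
- specimen_b: Another such specimen, 30 mm in diameter, 18 mm high, on the table. To be left alone.
Things that resemble listed ones, but are neither listed nor needed, are in the scene too. What is shaped like the part that bears block_mid but black or turquoise is not meant.

How it is judged:
On the way, in this order (a step that is already met when the one before it is completed fails the run):
1. the stop pin is fully home in the hole of the slide, upright (z of pin_head in the frame of jig below 0.067 m and horizontal distance between pin_shank and groove_mid below 0.035 m and angle between pin_head's own z axis and vertical below 0.15 rad), for 0.2 s.
2. the reference block rests against the pin (horizontal distance between block_face and pin_shank below 0.0068 m and z of block_mid in the frame of jig below 0.0395 m and angle between block_mid's own z axis and vertical below 0.06 rad), for 0.2 s.
At the end, for the whole second after the job is handed in: The pin is fully home in the hole (head centre under 67 mm above the table, within 0.15 rad of upright); the reference block lies flat on the jig, its end face within about 2.5 mm of the pin; both released and at rest (all of step 1 and all of step 2 and linear speed of each of ref_block, stop_pin below 0.02 m/s); the robot touches nothing.
It fails at once if the stop pin is pressed against the jig or its slide with more than 25 N (contact force between stop_pin and jig above 25 N).
It fails at once if the reference block is pressed against the pin with more than 25 N (contact force between ref_block and stop_pin above 25 N).
It fails at once if the reference block is lifted off the jig (z of block_mid in the frame of jig above 0.046 m).
It fails at once if the ball-headed pin is displaced by more than 15 mm (distance of ball_pin_head from where it was at the start of the episode above 0.015 m).
It fails at once if the loupe or a specimen is displaced by more than 15 mm (distance of any of loupe, specimen_a, specimen_b from where it was at the start of the episode above 0.015 m).
It also fails if it takes over 72 s, if anything falls off the work surface, if the arm or the gripper's body presses on something with over 40 N, if the wrist force passes 120 N, or if a joint passes its speed limit or range.

## Robot

A 7-joint arm with a two-finger parallel gripper is mounted at the origin on a cart in front of the work surface, level with it; the furniture and walls round the work are solid. World frame = base frame: x ahead of the robot, y to its left, z up, the work surface at z = 0. Lengths are in m, angles in rad, forces in N, time in s.
With the tool pointing down it reaches from about 0.35 to 0.9 m from the base axis. Payload 8.1 kg.
Tool frame: the origin (TCP) lies midway between the tips of the shut fingers; the grasp point (between the pads) lies 19 mm behind it; z points along the fingers, y is the line along which they close (so a half turn about z gives the same grasp; the last joint's range is limited). The gripper opens to 85 mm and grips with 20 to 120 N. Pads are 22 mm wide; open, the fingers measure 114 mm over their backs; the gripper's body (76 mm by 85 mm) begins 54 mm behind the grasp point. The pads swing forward as they close: fully open they stand 13 mm farther back than shut.
Start: joints at [1.077, 0.434, 0.025, 1.573, -0.012, 1.134, -0.075], TCP at [0.238, -0.578, 0.231] pointing down, gripper open.
Joint ranges: [-2.62, 2.62], [-0.44, 2.09], [-1.27, 1.32], [0.08, 2.57], [-1.32, 4.46], [0.12, 2], [-2.74, 2.74]. Speed limits (rad/s): [2.22, 2.22, 3.01, 3.01, 3.14, 3.14, 3.14].

## Interface

Orientations are given as a rotation vector (axis times angle).
In Python, from plant import monitor, read_camera, get_calibration, ctrl gives the robot as it stands. The module is installed in compiled form; this text tells all that it offers.
- The arm moves only by the tool servo_tool, never from a script. Its argument "rows" is a list of rows, each an object of numbers: "x", "y", "z": the shift along the world's x, y, z as a fraction of full scale; "ax", "ay", "az": the turn, a rotation vector about the world's x, y, z as a fraction of full scale; "grip": the opening, from -1 (shut) to 1 (fully open). In form: [{"x": .., "y": .., "z": .., "ax": .., "ay": .., "az": .., "grip": ..}, ...]. A call has 1 to 8 rows; each row shifts and turns the commanded pose from where the row before left it; what a row does not reach is not made up. Full scale, the value 1, is 50 mm for a shift and 45 degrees for a turn. A row lasts 1/8 s, in which the tool goes at most 62.5 mm and 10.7 degrees, less where a joint would pass 70% of its speed; a pose out of reach is approached as far as the arm can. A call with a number of a shift or a turn outside -1 to 1 is refused whole. A call with a gripper value outside its range is refused whole. The fingers move at their own pace and stop on an object; "grip_force" is the grip in N (left out, the last holds). Time passes only in rows, so rows that do not move let the fingers close. It gives the time, the measured TCP pose, the force, the opening and the grip force at its end, in the units of the state.
- monitor.observe(): the state, without advancing time (a new reading comes with each control period).
- read_camera(name): name is "scene" or "top"; returns (picture, depth): 384x512x3 uint8, red, green, blue; 384x512 float32, m along the optical axis (not along the pixel's ray), 0 where there is no reading.
- get_calibration(name): a dict with "fx", "fy", "cx", "cy" (pixels), "rvec" (rotation vector, rad) and "tvec" (3), from world to camera coordinates, as OpenCV has them. Camera axes: x right, y down, z forward; pixel columns grow to the right and rows downward; lengths in m; the calibration is good to about 2 mm. A picture is of the moment at which its call begins. get_calibration takes no time and is no camera call.
- ctrl.job_done(): hands the job in; it is judged then, once.
The state is a dict: "time_s": time; "qpos": joint angles; "qvel": joint speeds; "joint_efforts": joint torques, N m; "tool_pos": TCP position; "tcp_rot": TCP orientation; "ft_force": force on the tool from outside, world axes, zero at the start; "torque": the same for the moment, N m; "grip_width": opening from 0.0 (shut) to 1.0 (fully open); "grip_force": force on a finger pad.
Only numpy, scipy, OpenCV 4.12 (cv2) and the standard library are available. Lean on these libraries where they do the work, as an engineer would, in place of code of your own. Each camera call takes 0.05 s, during which the arm holds its last target. There are 200 camera calls.

## Working session

There is one attempt and no reset: what is moved stays moved. The work goes in short steps, Python scripts to look and compute and a tool call to move; the robot and the scene stay as the last step left them, time stands still between calls to the robot, and variables do not carry over. Pictures are saved under pics/ and viewed, at most 10 in all, crops included, and the job is handed in when it is done.

Besides the shell and the picture viewer there is one more tool, called as name(argument=value, ...) on one line, values as JSON. servo_tool: Moves the arm, as the interface text tells. Its arguments: {"type":"object","properties":{"rows":{"type":"array","items":{"type":"object","properties":{"x":{"type":"number","minimum":-1,"maximum":1},"y":{"type":"number","minimum":-1,"maximum":1},"z":{"type":"number","minimum":-1,"maximum":1},"ax":{"type":"number","minimum":-1,"maximum":1},"ay":{"type":"number","minimum":-1,"maximum":1},"az":{"type":"number","minimum":-1,"maximum":1},"grip":{"type":"number"}}}},"grip_force":{"type":"number"}},"required":["rows"]}

```bash
mkdir -p pics; python3 - <<'E'
from plant import monitor, read_camera, get_calibration
import cv2,numpy as np
for n in("scene","top"):
    p,d=read_camera(n); np.savez(n+"0.npz",p=p,d=d); cv2.imwrite(f"pics/{n}0.png",cv2.resize(p[...,::-1],(800,600)))
    c=get_calibration(n); R=cv2.Rodrigues(np.array(c["rvec"],float))[0]; print(n,c,-R.T@np.array(c["tvec"]))
print(monitor.observe())
E
```

```text
scene {'fx': 470.6542177529881, 'fy': 470.6542177529881, 'cx': 253.23640441191844, 'cy': 193.12607169793404, 'rvec': array([ 1.98820161, -0.70390014,  0.43014804]), 'tvec': array([-0.31520435,  0.23529359,  0.6726565 ])} [-0.06185018 -0.56083083  0.53742624]
top {'fx': 399.6662263288972, 'fy': 399.6662263288972, 'cx': 254.5312125379466, 'cy': 198.66543090026715, 'rvec': array([ 2.11759484, -2.12501494,  0.2218029 ]), 'tvec': array([0.1070201 , 0.47441378, 0.91917787])} [0.28418454 0.11508366 0.99368234]
{'time_s': 0.1, 'qpos': array([ 1.07740399,  0.43519078,  0.02497381,  1.57396337, -0.01158249,
        1.13399564, -0.07509624]), 'qvel': array([ 0.00060626, -0.0002187 , -0.00041105, -0.00227965,  0.00100004,
        0.00024386,  0.00012579]), 'joint_efforts': array([ 3.71383183e-03, -6.71755385e+01,  1.02844644e+00, -3.16901422e+01,
        1.57647044e-02,  7.39973271e-03, -9.32773423e-05]), 'tool_pos': array([ 0.23785961, -0.5775036 ,  0.2305977 ]), 'tcp_rot': array([-3.08050401e+00, -6.09605049e-01,  6.52253272e-04]), 'ft_force': array([0.79586311, 0.00900703, 0.67896181]), 'torque': array([ 0.01336596, -0.00853252, -0.00405685]), 'grip_force': 0.0, 'grip_width': 0.9986925051010037}
```

View pics/scene0.png

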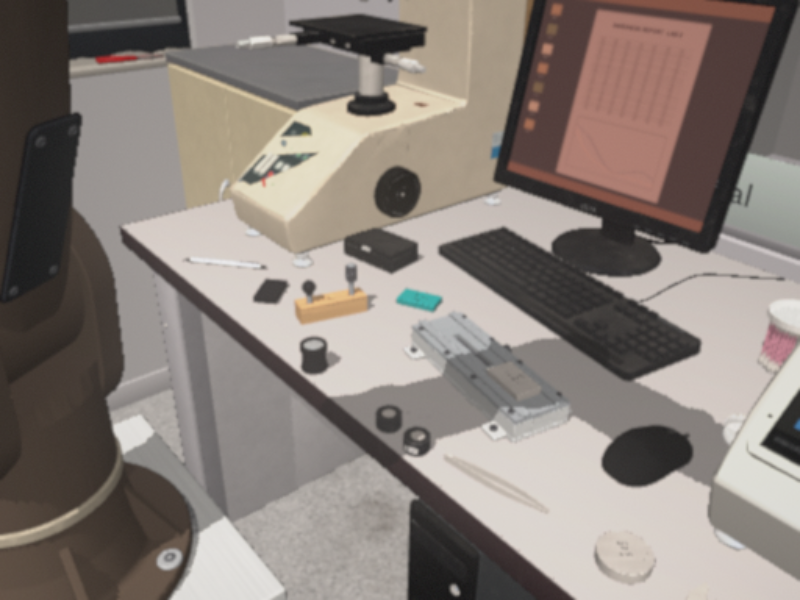

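View pics/top0.png

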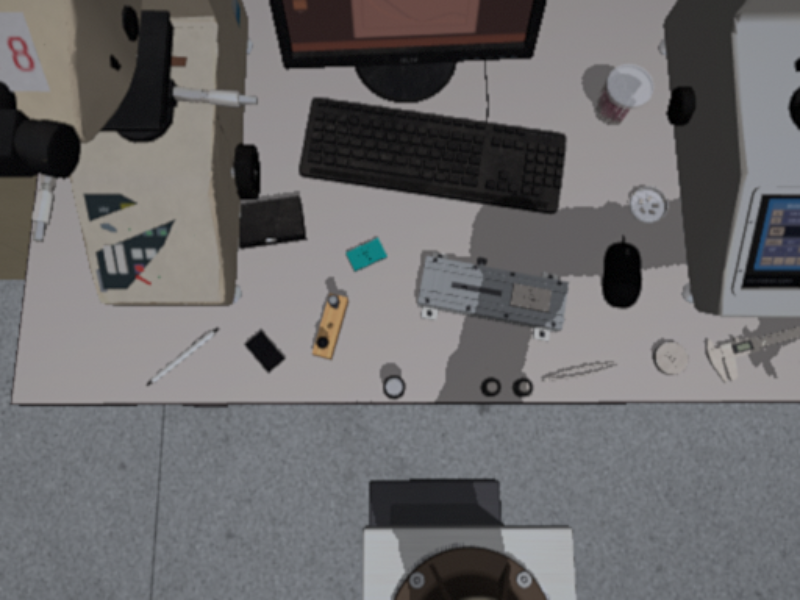

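The scene view shows the storage block at (332,305), with the ball pin at (308,288) and the knurled pin at (351,272). The jig runs from (440,325) to (545,420), with the block at (515,378). In the top view the groove is at (477,289), the reference block at (531,297) and the knurled pin at (333,299). I'll zoom in and locate them with masks.

```bash
cat > h.py <<'E'
import numpy as np,cv2
from plant import get_calibration
def cam(n):
    c=get_calibration(n); R=cv2.Rodrigues(np.array(c["rvec"],float))[0]; return c,R,np.array(c["tvec"],float)
def ray(n,u,v,z):
    c,R,t=cam(n); o=-R.T@t; d=R.T@np.array([(u-c["cx"])/c["fx"],(v-c["cy"])/c["fy"],1]); return o+d*(z-o[2])/d[2]
def proj(n,P):
    c,R,t=cam(n); q=R@np.array(P,float)+t; return c["fx"]*q[0]/q[2]+c["cx"],c["fy"]*q[1]/q[2]+c["cy"]
def tri(a,b):
    A=[];B=[]
    for n,(u,v) in(("scene",a),("top",b)):
        c,R,t=cam(n); o=-R.T@t; d=R.T@np.array([(u-c["cx"])/c["fx"],(v-c["cy"])/c["fy"],1]); d/=np.linalg.norm(d)
        M=np.eye(3)-np.outer(d,d); A.append(M);B.append(M@o)
    return np.linalg.solve(sum(A),sum(B))
E
python3 - <<'E'
import numpy as np,cv2
t=np.load("top0.npz")["p"]; s=np.load("scene0.npz")["p"]
a=t[155:240,190:370,::-1]; b=s[150:285,180:370,::-1]
cv2.imwrite("pics/t1.png",cv2.resize(a,None,fx=4.4,fy=4.4,interpolation=cv2.INTER_CUBIC))
cv2.imwrite("pics/s1.png",cv2.resize(b,None,fx=4.2,fy=4.2,interpolation=cv2.INTER_CUBIC))
E
```

```text
(no output)
```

View pics/t1.png

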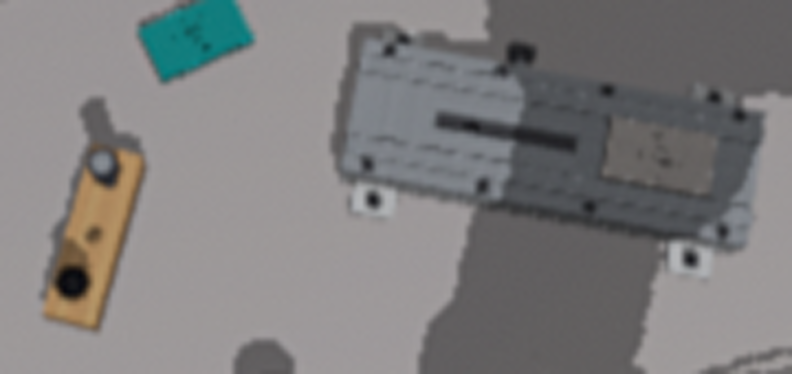

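View pics/s1.png

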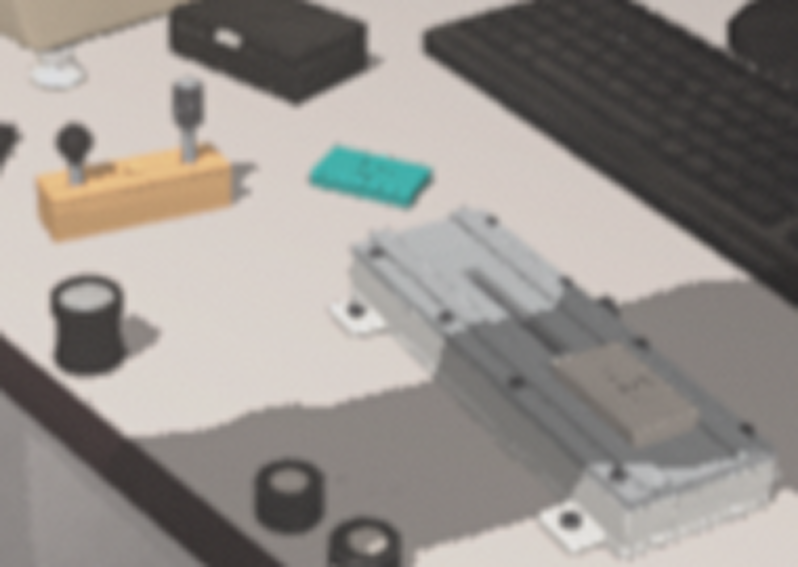

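The top crop shows the groove from (436,119) to (577,145), the reference block's corners at about (608,118), (718,133), (712,193) and (602,178), and the knurled head's top at (103,160). In the scene crop the head's middle is at (187,104) and its top at (187,83).

```bash
python3 - <<'E'
from h import *
T=lambda x,y:((x+.5)/4.4-.5+190,(y+.5)/4.4-.5+155)
S=lambda x,y:((x+.5)/4.2-.5+180,(y+.5)/4.2-.5+150)
np.set_printoptions(precision=4,suppress=True)
g1=ray("top",*T(436,119),.032);g2=ray("top",*T(577,145),.032)
print("groove",g1,g2,(g1+g2)/2,np.linalg.norm(g1-g2),np.degrees(np.arctan2(*(g1-g2)[[1,0]])))
print("groove scene end", ray("scene",*S(472,272),.032), [((a-180+.5)*4.2) if i==0 else (a-150+.5)*4.2 for i,a in enumerate(proj("scene",g1))])
t=np.load("top0.npz")["p"]; hsv=cv2.cvtColor(t,cv2.COLOR_RGB2HSV)
m=((t[...,0].astype(int)-t[...,2])>60).astype(np.uint8); m[:155]=0;m[240:]=0;m[:,:190]=0;m[:,230:]=0
r=cv2.minAreaRect(cv2.findContours(m,0,1)[0][0] if 0 else max(cv2.findContours(m,0,1)[0],key=cv2.contourArea)); print("wood",r)
bx=cv2.boxPoints(r); w=[ray("top",*p,.026) for p in bx]; print(np.array(w),np.mean(w,0),[np.linalg.norm(w[i]-w[i-1]) for i in range(4)])
# ref block mask: warmer than the grey jig
d=t.astype(int); mm=((d[...,0]-d[...,2])>4); M=np.zeros_like(m); M[178:205,322:358]=mm[178:205,322:358]
M=cv2.morphologyEx(M,cv2.MORPH_OPEN,np.ones((3,3)))
r=cv2.minAreaRect(max(cv2.findContours(M,0,1)[0],key=cv2.contourArea)); print("block",r); w=[ray("top",*p,.042) for p in cv2.boxPoints(r)]; print(np.array(w),np.mean(w,0))
w=[ray("top",*T(*q),.042) for q in((608,118),(718,133),(712,193),(602,178))]; print("manual",np.array(w),np.mean(w,0))
print("block scene",np.mean([ray("scene",*S(*q),.042) for q in((555,358),(616,341),(699,407),(634,440))],0))
print("head tri",tri(S(187,83),T(103,160)),"ray top",ray("top",*T(103,160),.072),"scene",ray("scene",*S(187,83),.072),ray("scene",*S(187,104),.060))
print("ball",ray("top",*T(72,282),.06),ray("scene",*S(74,143),.06))
for q in((94,234),): print("midhole",ray("top",*T(*q),.026))
# jig corners
for q in((372,35),(765,110),(745,248),(342,175)): print("jig",ray("top",*T(*q),.032))
E
```

```text
groove [0.5205 0.0203 0.032 ] [ 0.5053 -0.0586  0.032 ] [ 0.5129 -0.0192  0.032 ] 0.08042486955831463 79.10647531652118
groove scene end [0.5236 0.0165 0.032 ] [np.float64(462.5309670307772), np.float64(271.29739403467056)]
wood ((210.83018493652344, 208.09432983398438), (11.813007354736328, 39.834556579589844), 15.945395469665527)
[[0.4124 0.2389 0.026 ]
 [0.508  0.214  0.026 ]
 [0.4996 0.1857 0.026 ]
 [0.4044 0.2112 0.026 ]] [0.4561 0.2125 0.026 ] [np.float64(0.0288881799699755), np.float64(0.09877944800386328), np.float64(0.02945879693927497), np.float64(0.09863119651145359)]
block ((332.9741516113281, 190.56036376953125), (11.94888687133789, 6.827935695648193), 23.198591232299805)
[[ 0.4935 -0.0697  0.042 ]
 [ 0.5093 -0.0769  0.042 ]
 [ 0.4974 -0.1033  0.042 ]
 [ 0.4817 -0.096   0.042 ]] [ 0.4955 -0.0865  0.042 ]
manual [[ 0.5184 -0.0747  0.042 ]
 [ 0.5097 -0.1358  0.042 ]
 [ 0.4756 -0.1306  0.042 ]
 [ 0.4842 -0.07    0.042 ]] [ 0.497  -0.1028  0.042 ]
block scene [ 0.4997 -0.1045  0.042 ]
head tri [0.4891 0.2031 0.072 ] ray top [0.4885 0.2035 0.072 ] scene [0.4898 0.2028 0.072 ] [0.4891 0.2022 0.06  ]
ball [0.4242 0.2201 0.06  ] [0.4174 0.2022 0.06  ]
midhole [0.4564 0.2122 0.026 ]
jig [0.5697 0.0557 0.032 ]
jig [ 0.5254 -0.1657  0.032 ]
jig [ 0.4464 -0.15    0.032 ]
jig [0.4884 0.0736 0.032 ]
```

servo_tool(rows=[{"x":0.31,"y":0.97,"az":-0.046,"grip":1},{"x":0.31,"y":0.97,"az":-0.046,"grip":1},{"x":0.31,"y":0.97,"az":-0.046,"grip":1},{"x":0.31,"y":0.97,"az":-0.046,"grip":1},{"x":0.31,"y":0.97,"az":-0.046,"grip":1},{"x":0.31,"y":0.97,"az":-0.046,"grip":1},{"x":0.31,"y":0.97,"az":-0.046,"grip":1},{"x":0.31,"y":0.97,"az":-0.046,"grip":1}])

```text
validation failed for argument at $.ro...
```

servo_tool(rows=[{"x":0.31,"y":0.97,"az":-0.046,"grip":1},{"x":0.31,"y":0.97,"az":-0.046,"grip":1},{"x":0.31,"y":0.97,"az":-0.046,"grip":1},{"x":0.31,"y":0.97,"az":-0.046,"grip":1},{"x":0.31,"y":0.97,"az":-0.046,"grip":1},{"x":0.31,"y":0.97,"az":-0.046,"grip":1},{"x":0.31,"y":0.97,"az":-0.046,"grip":1},{"grip":1}])

```text
validation failed for argument at $.ro...
```

servo_tool(rows=[{"x":0.31,"y":0.97,"z":0,"ax":0,"ay":0,"az":-0.046,"grip":1},{"x":0.31,"y":0.97,"z":0,"ax":0,"ay":0,"az":-0.046,"grip":1},{"x":0.31,"y":0.97,"z":0,"ax":0,"ay":0,"az":-0.046,"grip":1},{"x":0.31,"y":0.97,"z":0,"ax":0,"ay":0,"az":-0.046,"grip":1},{"x":0.31,"y":0.97,"z":0,"ax":0,"ay":0,"az":-0.046,"grip":1},{"x":0.31,"y":0.97,"z":0,"ax":0,"ay":0,"az":-0.046,"grip":1},{"x":0.31,"y":0.97,"z":0,"ax":0,"ay":0,"az":-0.046,"grip":1},{"x":0.31,"y":0.97,"z":0,"ax":0,"ay":0,"az":-0.046,"grip":1}])

```text
time_s: 1.1
tool_pos: [0.3622, -0.1882, 0.2313]
tcp_rot: [3.137, 0.158, 0.0]
ft_force: [1.0, -0.1, -0.3]
grip_width: 1.0
grip_force: 0.0
```

servo_tool(rows=[{"x":0.32,"y":0.98,"z":0,"ax":0,"ay":0,"az":-0.046,"grip":1},{"x":0.32,"y":0.98,"z":0,"ax":0,"ay":0,"az":-0.046,"grip":1},{"x":0.32,"y":0.98,"z":0,"ax":0,"ay":0,"az":-0.046,"grip":1},{"x":0.32,"y":0.98,"z":0,"ax":0,"ay":0,"az":-0.046,"grip":1},{"x":0.32,"y":0.98,"z":0,"ax":0,"ay":0,"az":-0.046,"grip":1},{"x":0.31,"y":0.98,"z":0,"ax":0,"ay":0,"az":-0.046,"grip":1},{"x":0.31,"y":0.98,"z":0,"ax":0,"ay":0,"az":-0.046,"grip":1},{"x":0.31,"y":0.98,"z":0,"ax":0,"ay":0,"az":-0.046,"grip":1}])

```text
time_s: 2.1
tool_pos: [0.4888, 0.2035, 0.231]
tcp_rot: [3.127, -0.296, -0.001]
ft_force: [1.8, -0.6, 0.5]
grip_width: 0.999
grip_force: 0.0
```

servo_tool(rows=[{"x":0,"y":0,"z":-0.8,"ax":0,"ay":0,"az":0,"grip":1},{"x":0,"y":0,"z":-0.8,"ax":0,"ay":0,"az":0,"grip":1},{"x":0,"y":0,"z":-0.4,"ax":0,"ay":0,"az":0,"grip":1},{"x":0,"y":0,"z":0,"ax":0,"ay":0,"az":0,"grip":1}])

```text
time_s: 2.6
tool_pos: [0.4873, 0.2015, 0.1298]
tcp_rot: [3.126, -0.293, -0.005]
ft_force: [0.1, 0.8, 0.8]
grip_width: 1.001
grip_force: 0.0
```

```bash
python3 - <<'E'
from h import *
from plant import read_camera,monitor
s=monitor.observe(); print(s["tool_pos"],s["tcp_rot"],s["grip_width"])
for n in("scene",):
    p,d=read_camera(n); u,v=map(int,proj(n,[.488,.204,.09])); print(u,v)
    c=p[v-60:v+60,u-80:u+80,::-1]; cv2.imwrite("pics/g1.png",cv2.resize(c,None,fx=5,fy=5,interpolation=cv2.INTER_CUBIC))
E
```

```text
[0.48734987 0.20146118 0.12975367] [ 3.12601857 -0.29334026 -0.00527266] 1.0005087574966083
223 162
```

View pics/g1.png

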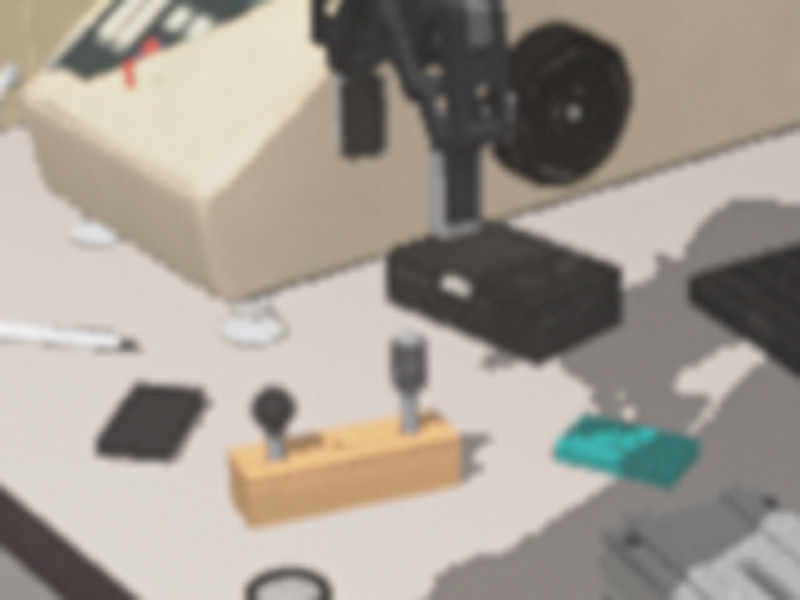

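The fingers straddle the knurled head: they are at (362,110) and (460,190), and the head is at (408,365). I'll descend.

servo_tool(rows=[{"x":0.02,"y":0.03,"z":-0.5,"ax":0,"ay":0,"az":0,"grip":1},{"x":0.01,"y":0.01,"z":-0.5,"ax":0,"ay":0,"az":0,"grip":0.6},{"x":0,"y":0,"z":-0.5,"ax":0,"ay":0,"az":0,"grip":0.2},{"x":0,"y":0,"z":-0.26,"ax":0,"ay":0,"az":0,"grip":0},{"x":0,"y":0,"z":0,"ax":0,"ay":0,"az":0,"grip":0},{"x":0,"y":0,"z":0,"ax":0,"ay":0,"az":0,"grip":0}])

```text
time_s: 3.4
tool_pos: [0.4908, 0.2045, 0.0444]
tcp_rot: [-3.127, 0.294, -0.002]
ft_force: [-0.6, -0.0, 0.6]
grip_width: 0.504
grip_force: 0.0
```

servo_tool(rows=[{"x":-0.03,"y":0,"z":-0.05,"ax":0,"ay":0,"az":0,"grip":-0.3},{"x":0,"y":0,"z":0,"ax":0,"ay":0,"az":0,"grip":-0.6},{"x":0,"y":0,"z":0,"ax":0,"ay":0,"az":0,"grip":-1},{"x":0,"y":0,"z":0,"ax":0,"ay":0,"az":0,"grip":-1},{"x":0,"y":0,"z":0,"ax":0,"ay":0,"az":0,"grip":-1},{"x":0,"y":0,"z":0,"ax":0,"ay":0,"az":0,"grip":-1}], grip_force=30)

```text
time_s: 4.15
tool_pos: [0.4887, 0.2041, 0.041]
tcp_rot: [-3.128, 0.294, -0.0]
ft_force: [-0.6, 0.3, 5.3]
grip_width: 0.175
grip_force: 29.5
```

servo_tool(rows=[{"x":0,"y":0,"z":0.2,"ax":0,"ay":0,"az":0,"grip":-1},{"x":0,"y":0,"z":0.4,"ax":0,"ay":0,"az":0,"grip":-1},{"x":0,"y":0,"z":0.5,"ax":0,"ay":0,"az":0,"grip":-1},{"x":0,"y":0,"z":0.5,"ax":0,"ay":0,"az":0,"grip":-1},{"x":0,"y":0,"z":0.3,"ax":0,"ay":0,"az":0,"grip":-1},{"x":0,"y":0,"z":0,"ax":0,"ay":0,"az":0,"grip":-1}])

```text
time_s: 4.9
tool_pos: [0.4891, 0.2043, 0.1367]
tcp_rot: [-3.127, 0.294, -0.003]
ft_force: [0.1, -0.2, -0.5]
grip_width: 0.178
grip_force: 29.3
```

servo_tool(rows=[{"x":0.065,"y":-0.83,"z":0,"ax":0,"ay":0,"az":0,"grip":-1},{"x":0.065,"y":-0.83,"z":0,"ax":0,"ay":0,"az":0,"grip":-1},{"x":0.065,"y":-0.83,"z":0,"ax":0,"ay":0,"az":0,"grip":-1},{"x":0.065,"y":-0.83,"z":0,"ax":0,"ay":0,"az":0,"grip":-1},{"x":0.065,"y":-0.83,"z":-0.3,"ax":0,"ay":0,"az":0,"grip":-1},{"x":0.065,"y":-0.83,"z":-0.4,"ax":0,"ay":0,"az":0,"grip":-1},{"x":0,"y":0,"z":-0.4,"ax":0,"ay":0,"az":0,"grip":-1},{"x":0,"y":0,"z":0,"ax":0,"ay":0,"az":0,"grip":-1}])

```text
time_s: 5.9
tool_pos: [0.5062, -0.0452, 0.0788]
tcp_rot: [3.128, -0.295, -0.007]
ft_force: [-0.1, 0.5, -0.0]
grip_width: 0.173
grip_force: 29.4
```

```bash
python3 - <<'E'
from h import *
from plant import read_camera,monitor
s=monitor.observe(); print(s["tool_pos"],s["tcp_rot"],s["grip_width"],s["ft_force"])
p,d=read_camera("scene"); np.savez("s2.npz",p=p); u,v=map(int,proj("scene",[.51,-.03,.05])); print(u,v)
print(proj("scene",s["tool_pos"]-[0,0,.037]))
c=p[v-45:v+35,u-55:u+51,::-1]; cv2.imwrite("pics/g2.png",cv2.resize(c,None,fx=7.5,fy=7.5,interpolation=cv2.INTER_CUBIC)); print(u-55,v-45)
E
```

```text
[ 0.50622821 -0.04519724  0.0787833 ] [ 3.12766112 -0.29486164 -0.00710049] 0.17329934716915993 [-0.09931131  0.51406227 -0.01282952]
303 218
(np.float64(307.867075852136), np.float64(226.28514817283317))
248 173
```

View pics/g2.png

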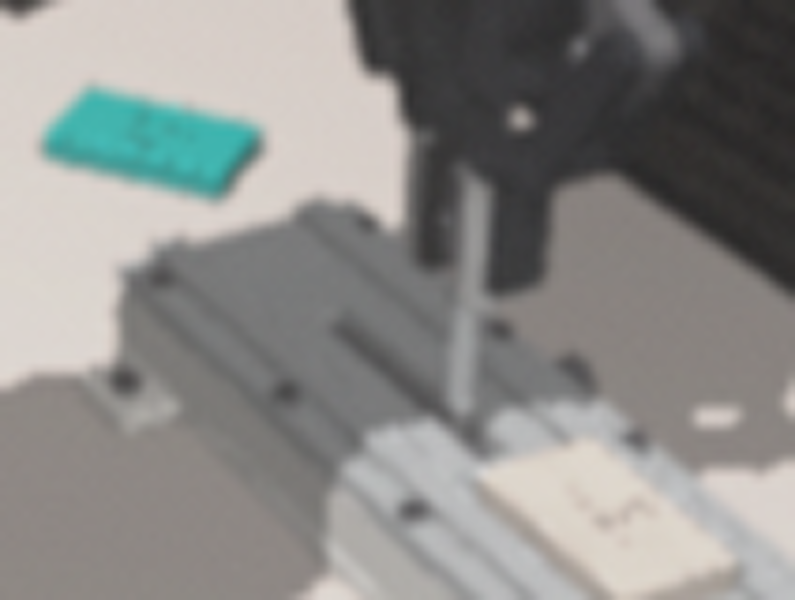

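The pin hangs in the grip, its shank running from (480,175) to the tip at (461,412). It appears to sit slightly camera-side of, or over, the groove, which runs from (345,322) to (485,440). I'll check this with profiles across the groove.

```bash
python3 - <<'E'
from h import *
np.set_printoptions(precision=4,suppress=True,linewidth=200)
U=np.array([.19,.982,0]);N=np.array([-.982,.19,0]);G=np.array([.5129,-.0192,.032])
C=lambda x,y:((x+.5)/7.5-.5+248,(y+.5)/7.5-.5+173)
tip=ray("scene",*C(461,412),.042); top=ray("scene",*C(480,175),.0418+.044-.002)
print("tip",tip,(tip-G)@N,(tip-G)@U,"upper",top,(top-G)@N,(top-G)@U)
a=proj("scene",tip);b=proj("scene",tip+[0,0,.042]);print("vertical img dx per dy",(b[0]-a[0])/(b[1]-a[1]),"obs",(480-461)/(175-412.))
t=np.array([.5062,-.0452,.0418]);print("tcp n,u",(t-G)@N,(t-G)@U)
k=np.arange(-12,13)
for n,f in(("scene","s2.npz"),("scene","scene0.npz"),("top","top0.npz")):
    p=cv2.cvtColor(np.load(f)["p"],cv2.COLOR_RGB2GRAY).astype(np.float32)
    P=0
    for s in np.arange(-5,30,5)*1e-3 if f!="s2.npz" else np.arange(5,30,5)*1e-3:
        q=[proj(n,G+s*U+i*.001*N) for i in k]
        m=np.array(q,np.float32)[None]; r=cv2.remap(p,m[...,0],m[...,1],cv2.INTER_CUBIC)[0]; P=P+r/np.median(r)
    print(f,"\n",np.c_[k,P/P.max()*100].T.astype(int))
E
```

```text
tip [ 0.5047 -0.0498  0.042 ] 0.0022256416581444387 -0.031620441113408296 upper [ 0.5414 -0.0164  0.0838] -0.027444987143865538 0.008174165879753802
vertical img dx per dy -0.08429815250259423 obs -0.08016877637130802
tcp n,u 0.0016394000000000382 -0.026805000000000006
s2.npz 
 [[-12 -11 -10  -9  -8  -7  -6  -5  -4  -3  -2  -1   0   1   2   3   4   5   6   7   8   9  10  11  12]
 [ 98  96  94  92  88  85  81  78  74  72  70  70  74  79  85  91  95  98  99 100  99  99  98  98  98]]
scene0.npz 
 [[-12 -11 -10  -9  -8  -7  -6  -5  -4  -3  -2  -1   0   1   2   3   4   5   6   7   8   9  10  11  12]
 [100  98  95  91  87  82  78  74  70  67  65  66  70  76  84  90  94  97  99  99  99  99  98  97  96]]
top0.npz 
 [[-12 -11 -10  -9  -8  -7  -6  -5  -4  -3  -2  -1   0   1   2   3   4   5   6   7   8   9  10  11  12]
 [ 98  98  99 100  98  93  85  74  62  51  42  36  33  34  39  49  63  77  88  94  96  97  97  97  97]]
```

servo_tool(rows=[{"x":0.036,"y":-0.006,"z":0,"ax":0,"ay":0,"az":0,"grip":-1},{"x":0,"y":0,"z":-0.08,"ax":0,"ay":0,"az":0,"grip":-1},{"x":0,"y":0,"z":-0.06,"ax":0,"ay":0,"az":0,"grip":-1},{"x":0,"y":0,"z":0,"ax":0,"ay":0,"az":0,"grip":-1}])

```text
time_s: 6.45
tool_pos: [0.5097, -0.0451, 0.0737]
tcp_rot: [3.128, -0.293, -0.0]
ft_force: [-0.2, -1.3, -1.4]
grip_width: 0.174
grip_force: 29.4
```

servo_tool(rows=[{"x":0,"y":0,"z":-0.03,"ax":0,"ay":0,"az":0,"grip":-1},{"x":0,"y":0,"z":-0.02,"ax":0,"ay":0,"az":0,"grip":-1},{"x":0,"y":0,"z":-0.02,"ax":0,"ay":0,"az":0,"grip":-1},{"x":0,"y":0,"z":0,"ax":0,"ay":0,"az":0,"grip":-1}])

```text
time_s: 6.95
tool_pos: [0.5098, -0.0452, 0.0703]
tcp_rot: [3.128, -0.294, -0.0]
ft_force: [-1.0, 0.0, -0.2]
grip_width: 0.176
grip_force: 29.4
```

servo_tool(rows=[{"x":-0.012,"y":0,"z":-0.02,"ax":0,"ay":0,"az":0,"grip":-1},{"x":0,"y":0,"z":-0.02,"ax":0,"ay":0,"az":0,"grip":-1},{"x":0,"y":0,"z":0,"ax":0,"ay":0,"az":0,"grip":-1}])

```text
time_s: 7.32
tool_pos: [0.5092, -0.0452, 0.0682]
tcp_rot: [3.128, -0.294, -0.0]
ft_force: [-0.5, -0.1, -0.5]
grip_width: 0.176
grip_force: 29.4
```

servo_tool(rows=[{"x":0,"y":0,"z":-0.02,"ax":0,"ay":0,"az":0,"grip":-1},{"x":0,"y":0,"z":0,"ax":0,"ay":0,"az":0,"grip":-1}])

```text
time_s: 7.58
tool_pos: [0.5092, -0.0452, 0.0672]
tcp_rot: [3.128, -0.294, -0.0]
ft_force: [-0.5, 0.1, -0.8]
grip_width: 0.178
grip_force: 29.4
```

servo_tool(rows=[{"x":0,"y":0,"z":-0.02,"ax":0,"ay":0,"az":0,"grip":-1},{"x":0,"y":0,"z":-0.02,"ax":0,"ay":0,"az":0,"grip":-1},{"x":0,"y":0,"z":0,"ax":0,"ay":0,"az":0,"grip":-1}])

```text
time_s: 7.95
tool_pos: [0.5092, -0.0452, 0.0652]
tcp_rot: [3.128, -0.294, -0.0]
ft_force: [0.5, 0.8, -0.3]
grip_width: 0.175
grip_force: 29.4
```

servo_tool(rows=[{"x":0,"y":0,"z":-0.02,"ax":0,"ay":0,"az":0,"grip":-1},{"x":0,"y":0,"z":0,"ax":0,"ay":0,"az":0,"grip":-1}])

```text
time_s: 8.2
tool_pos: [0.5092, -0.0452, 0.0642]
tcp_rot: [3.128, -0.294, -0.0]
ft_force: [0.1, -0.3, -0.9]
grip_width: 0.174
grip_force: 29.4
```

servo_tool(rows=[{"x":0,"y":0,"z":-0.015,"ax":0,"ay":0,"az":0,"grip":-1},{"x":0,"y":0,"z":0,"ax":0,"ay":0,"az":0,"grip":-1}])

```text
time_s: 8.45
tool_pos: [0.5092, -0.0452, 0.0635]
tcp_rot: [3.128, -0.294, -0.0]
ft_force: [-0.2, -0.4, -1.1]
grip_width: 0.176
grip_force: 29.4
```

servo_tool(rows=[{"x":0,"y":0,"z":-0.01,"ax":0,"ay":0,"az":0,"grip":-1},{"x":0,"y":0,"z":0,"ax":0,"ay":0,"az":0,"grip":-1}])

```text
time_s: 8.7
tool_pos: [0.5094, -0.0452, 0.0632]
tcp_rot: [3.128, -0.294, 0.0]
ft_force: [0.0, -0.2, 1.1]
grip_width: 0.177
grip_force: 29.6
```

servo_tool(rows=[{"x":0,"y":0,"z":-0.01,"ax":0,"ay":0,"az":0,"grip":-1},{"x":0,"y":0,"z":0,"ax":0,"ay":0,"az":0,"grip":-1}])

```text
time_s: 8.95
tool_pos: [0.5096, -0.0452, 0.063]
tcp_rot: [3.128, -0.294, 0.001]
ft_force: [-1.5, -0.5, 5.9]
grip_width: 0.173
grip_force: 30.1
```

servo_tool(rows=[{"x":0,"y":0,"z":-0.008,"ax":0,"ay":0,"az":0,"grip":-1},{"x":0,"y":0,"z":0,"ax":0,"ay":0,"az":0,"grip":-1}])

```text
time_s: 9.2
tool_pos: [0.5098, -0.0453, 0.0629]
tcp_rot: [3.128, -0.294, 0.002]
ft_force: [-1.1, -0.1, 7.8]
grip_width: 0.176
grip_force: 30.3
```

The pin is on the groove floor, with contact at TCP z ≈ 0.063. I'll search with light taps of lift, step 1.3 mm and lower.

servo_tool(rows=[{"x":0,"y":0,"z":0.04,"ax":0,"ay":0,"az":0,"grip":-1},{"x":0.005,"y":0.0255,"z":0,"ax":0,"ay":0,"az":0,"grip":-1},{"x":0,"y":0,"z":-0.04,"ax":0,"ay":0,"az":0,"grip":-1},{"x":0,"y":0,"z":0,"ax":0,"ay":0,"az":0,"grip":-1}])

```text
time_s: 9.7
tool_pos: [0.5102, -0.0438, 0.0628]
tcp_rot: [-3.128, 0.294, -0.002]
ft_force: [-1.0, -0.3, 10.8]
grip_width: 0.178
grip_force: 30.6
```

servo_tool(rows=[{"x":0,"y":0,"z":0.04,"ax":0,"ay":0,"az":0,"grip":-1},{"x":0.005,"y":0.0255,"z":0,"ax":0,"ay":0,"az":0,"grip":-1},{"x":0,"y":0,"z":-0.04,"ax":0,"ay":0,"az":0,"grip":-1},{"x":0,"y":0,"z":0,"ax":0,"ay":0,"az":0,"grip":-1}])

```text
time_s: 10.2
tool_pos: [0.5104, -0.0425, 0.0628]
tcp_rot: [3.128, -0.294, 0.002]
ft_force: [-1.2, 0.9, 11.4]
grip_width: 0.175
grip_force: 30.6
```

servo_tool(rows=[{"x":0,"y":0,"z":0.05,"ax":0,"ay":0,"az":0,"grip":-1},{"x":0,"y":0,"z":0,"ax":0,"ay":0,"az":0,"grip":-1}])

```text
time_s: 10.45
tool_pos: [0.5097, -0.0427, 0.0645]
tcp_rot: [3.128, -0.294, -0.0]
ft_force: [1.1, -0.7, 0.4]
grip_width: 0.177
grip_force: 29.5
```

servo_tool(rows=[{"x":0.02,"y":-0.004,"z":0,"ax":0,"ay":0,"az":0,"grip":-1},{"x":0,"y":0,"z":0,"ax":0,"ay":0,"az":0,"grip":-1}])

```text
time_s: 10.7
tool_pos: [0.5107, -0.0429, 0.0645]
tcp_rot: [3.128, -0.294, -0.0]
ft_force: [0.3, 0.1, -0.4]
grip_width: 0.172
grip_force: 29.5
```

servo_tool(rows=[{"x":-0.02,"y":0.004,"z":0,"ax":0,"ay":0,"az":0,"grip":-1},{"x":-0.02,"y":0.004,"z":0,"ax":0,"ay":0,"az":0,"grip":-1},{"x":0,"y":0,"z":0,"ax":0,"ay":0,"az":0,"grip":-1}])

```text
time_s: 11.08
tool_pos: [0.5088, -0.0424, 0.0647]
tcp_rot: [3.128, -0.294, 0.0]
ft_force: [-0.1, -0.9, -0.5]
grip_width: 0.177
grip_force: 29.5
```

servo_tool(rows=[{"x":-0.015,"y":0.003,"z":0,"ax":0,"ay":0,"az":0,"grip":-1},{"x":0,"y":0,"z":0,"ax":0,"ay":0,"az":0,"grip":-1}])

```text
time_s: 11.32
tool_pos: [0.5083, -0.0424, 0.0648]
tcp_rot: [3.128, -0.294, 0.001]
ft_force: [1.8, 0.9, -1.4]
grip_width: 0.178
grip_force: 29.4
```

servo_tool(rows=[{"x":0.029,"y":-0.007,"z":0,"ax":0,"ay":0,"az":0,"grip":-1},{"x":0.005,"y":0.0255,"z":0,"ax":0,"ay":0,"az":0,"grip":-1},{"x":0,"y":0,"z":-0.045,"ax":0,"ay":0,"az":0,"grip":-1},{"x":0,"y":0,"z":0,"ax":0,"ay":0,"az":0,"grip":-1}])

```text
time_s: 11.82
tool_pos: [0.5102, -0.0412, 0.0629]
tcp_rot: [-3.128, 0.294, -0.001]
ft_force: [-0.3, 0.5, 7.7]
grip_width: 0.177
grip_force: 30.3
```

servo_tool(rows=[{"x":0,"y":0,"z":0.04,"ax":0,"ay":0,"az":0,"grip":-1},{"x":0.005,"y":0.0255,"z":0,"ax":0,"ay":0,"az":0,"grip":-1},{"x":0,"y":0,"z":-0.04,"ax":0,"ay":0,"az":0,"grip":-1},{"x":0,"y":0,"z":0,"ax":0,"ay":0,"az":0,"grip":-1}])

```text
time_s: 12.32
tool_pos: [0.5105, -0.0399, 0.0629]
tcp_rot: [-3.128, 0.294, -0.002]
ft_force: [-1.0, 0.4, 9.4]
grip_width: 0.178
grip_force: 30.3
```

servo_tool(rows=[{"x":0,"y":0,"z":0.04,"ax":0,"ay":0,"az":0,"grip":-1},{"x":0.005,"y":0.0255,"z":0,"ax":0,"ay":0,"az":0,"grip":-1},{"x":0,"y":0,"z":-0.04,"ax":0,"ay":0,"az":0,"grip":-1},{"x":0,"y":0,"z":0,"ax":0,"ay":0,"az":0,"grip":-1}])

```text
time_s: 12.82
tool_pos: [0.5108, -0.0387, 0.0629]
tcp_rot: [-3.128, 0.294, -0.002]
ft_force: [-1.2, 0.5, 8.8]
grip_width: 0.176
grip_force: 30.4
```

servo_tool(rows=[{"x":0,"y":0,"z":0.04,"ax":0,"ay":0,"az":0,"grip":-1},{"x":0.005,"y":0.0255,"z":0,"ax":0,"ay":0,"az":0,"grip":-1},{"x":0,"y":0,"z":-0.04,"ax":0,"ay":0,"az":0,"grip":-1},{"x":0,"y":0,"z":0,"ax":0,"ay":0,"az":0,"grip":-1}])

```text
time_s: 13.32
tool_pos: [0.511, -0.0374, 0.0629]
tcp_rot: [3.128, -0.294, 0.002]
ft_force: [-1.7, -0.0, 9.1]
grip_width: 0.174
grip_force: 30.4
```

servo_tool(rows=[{"x":-0.005,"y":0,"z":0.04,"ax":0,"ay":0,"az":0,"grip":-1},{"x":0.005,"y":0.0255,"z":0,"ax":0,"ay":0,"az":0,"grip":-1},{"x":0,"y":0,"z":-0.04,"ax":0,"ay":0,"az":0,"grip":-1},{"x":0,"y":0,"z":0,"ax":0,"ay":0,"az":0,"grip":-1}])

```text
time_s: 13.82
tool_pos: [0.511, -0.0361, 0.0629]
tcp_rot: [-3.128, 0.294, -0.002]
ft_force: [-1.7, 0.4, 8.1]
grip_width: 0.175
grip_force: 30.4
```

servo_tool(rows=[{"x":0,"y":0,"z":0.04,"ax":0,"ay":0,"az":0,"grip":-1},{"x":0.005,"y":0.0255,"z":0,"ax":0,"ay":0,"az":0,"grip":-1},{"x":0,"y":0,"z":-0.04,"ax":0,"ay":0,"az":0,"grip":-1},{"x":0,"y":0,"z":0,"ax":0,"ay":0,"az":0,"grip":-1}])

```text
time_s: 14.32
tool_pos: [0.5113, -0.0348, 0.0629]
tcp_rot: [-3.128, 0.294, -0.002]
ft_force: [-1.1, 1.1, 8.3]
grip_width: 0.17
grip_force: 30.4
```

servo_tool(rows=[{"x":0,"y":0,"z":0.04,"ax":0,"ay":0,"az":0,"grip":-1},{"x":0.005,"y":0.0255,"z":0,"ax":0,"ay":0,"az":0,"grip":-1},{"x":0,"y":0,"z":-0.04,"ax":0,"ay":0,"az":0,"grip":-1},{"x":0,"y":0,"z":0,"ax":0,"ay":0,"az":0,"grip":-1}])

```text
time_s: 14.82
tool_pos: [0.5115, -0.0336, 0.0629]
tcp_rot: [-3.128, 0.294, -0.002]
ft_force: [-0.8, -0.1, 9.1]
grip_width: 0.173
grip_force: 30.4
```

servo_tool(rows=[{"x":0,"y":0,"z":0.04,"ax":0,"ay":0,"az":0,"grip":-1},{"x":0.005,"y":0.0255,"z":0,"ax":0,"ay":0,"az":0,"grip":-1},{"x":0,"y":0,"z":-0.04,"ax":0,"ay":0,"az":0,"grip":-1},{"x":0,"y":0,"z":0,"ax":0,"ay":0,"az":0,"grip":-1}])

```text
time_s: 15.32
tool_pos: [0.5118, -0.0323, 0.0629]
tcp_rot: [-3.128, 0.294, -0.002]
ft_force: [-0.8, -0.5, 9.5]
grip_width: 0.174
grip_force: 30.4
```

servo_tool(rows=[{"x":0,"y":0,"z":0.04,"ax":0,"ay":0,"az":0,"grip":-1},{"x":0.005,"y":0.0255,"z":0,"ax":0,"ay":0,"az":0,"grip":-1},{"x":0,"y":0,"z":-0.04,"ax":0,"ay":0,"az":0,"grip":-1},{"x":0,"y":0,"z":0,"ax":0,"ay":0,"az":0,"grip":-1}])

```text
time_s: 15.82
tool_pos: [0.512, -0.031, 0.0629]
tcp_rot: [-3.128, 0.294, -0.002]
ft_force: [-2.6, 0.1, 8.2]
grip_width: 0.175
grip_force: 30.4
```

servo_tool(rows=[{"x":0,"y":0,"z":0.04,"ax":0,"ay":0,"az":0,"grip":-1},{"x":0.005,"y":0.0255,"z":0,"ax":0,"ay":0,"az":0,"grip":-1},{"x":0,"y":0,"z":-0.04,"ax":0,"ay":0,"az":0,"grip":-1},{"x":0,"y":0,"z":0,"ax":0,"ay":0,"az":0,"grip":-1}])

```text
time_s: 16.32
tool_pos: [0.5123, -0.0297, 0.0629]
tcp_rot: [-3.128, 0.294, -0.002]
ft_force: [-1.2, 0.5, 8.8]
grip_width: 0.176
grip_force: 30.4
```

servo_tool(rows=[{"x":-0.003,"y":0,"z":0.04,"ax":0,"ay":0,"az":0,"grip":-1},{"x":0.005,"y":0.0255,"z":0,"ax":0,"ay":0,"az":0,"grip":-1},{"x":0,"y":0,"z":-0.04,"ax":0,"ay":0,"az":0,"grip":-1},{"x":0,"y":0,"z":0,"ax":0,"ay":0,"az":0,"grip":-1}])

```text
time_s: 16.82
tool_pos: [0.5124, -0.0285, 0.0629]
tcp_rot: [-3.128, 0.294, -0.002]
ft_force: [-0.7, -0.1, 9.9]
grip_width: 0.176
grip_force: 30.4
```

servo_tool(rows=[{"x":0,"y":0,"z":0.04,"ax":0,"ay":0,"az":0,"grip":-1},{"x":0.005,"y":0.0255,"z":0,"ax":0,"ay":0,"az":0,"grip":-1},{"x":0,"y":0,"z":-0.04,"ax":0,"ay":0,"az":0,"grip":-1},{"x":0,"y":0,"z":0,"ax":0,"ay":0,"az":0,"grip":-1}])

```text
time_s: 17.32
tool_pos: [0.5127, -0.0272, 0.0629]
tcp_rot: [-3.128, 0.294, -0.002]
ft_force: [-1.3, -0.2, 8.9]
grip_width: 0.176
grip_force: 30.4
```

servo_tool(rows=[{"x":0,"y":0,"z":0.04,"ax":0,"ay":0,"az":0,"grip":-1},{"x":0.005,"y":0.0255,"z":0,"ax":0,"ay":0,"az":0,"grip":-1},{"x":0,"y":0,"z":-0.04,"ax":0,"ay":0,"az":0,"grip":-1},{"x":0,"y":0,"z":0,"ax":0,"ay":0,"az":0,"grip":-1}])

```text
time_s: 17.82
tool_pos: [0.5129, -0.0259, 0.0629]
tcp_rot: [-3.128, 0.294, -0.002]
ft_force: [-1.6, -0.6, 9.6]
grip_width: 0.18
grip_force: 30.4
```

servo_tool(rows=[{"x":0,"y":0,"z":0.04,"ax":0,"ay":0,"az":0,"grip":-1},{"x":0.005,"y":0.0255,"z":0,"ax":0,"ay":0,"az":0,"grip":-1},{"x":0,"y":0,"z":-0.04,"ax":0,"ay":0,"az":0,"grip":-1},{"x":0,"y":0,"z":0,"ax":0,"ay":0,"az":0,"grip":-1}])

```text
time_s: 18.32
tool_pos: [0.5131, -0.0247, 0.0629]
tcp_rot: [-3.128, 0.294, -0.002]
ft_force: [-1.2, 0.3, 9.3]
grip_width: 0.172
grip_force: 30.4
```

servo_tool(rows=[{"x":0,"y":0,"z":0.04,"ax":0,"ay":0,"az":0,"grip":-1},{"x":0.005,"y":0.0255,"z":0,"ax":0,"ay":0,"az":0,"grip":-1},{"x":0,"y":0,"z":-0.04,"ax":0,"ay":0,"az":0,"grip":-1},{"x":0,"y":0,"z":0,"ax":0,"ay":0,"az":0,"grip":-1}])

```text
time_s: 18.82
tool_pos: [0.5134, -0.0234, 0.0629]
tcp_rot: [-3.128, 0.294, -0.002]
ft_force: [-1.2, 1.2, 9.2]
grip_width: 0.176
grip_force: 30.4
```

servo_tool(rows=[{"x":0,"y":0,"z":0.04,"ax":0,"ay":0,"az":0,"grip":-1},{"x":0.005,"y":0.0255,"z":0,"ax":0,"ay":0,"az":0,"grip":-1},{"x":0,"y":0,"z":-0.04,"ax":0,"ay":0,"az":0,"grip":-1},{"x":0,"y":0,"z":0,"ax":0,"ay":0,"az":0,"grip":-1}])

```text
time_s: 19.32
tool_pos: [0.5136, -0.0221, 0.0629]
tcp_rot: [-3.128, 0.294, -0.002]
ft_force: [-1.8, 0.7, 9.2]
grip_width: 0.18
grip_force: 30.4
```

servo_tool(rows=[{"x":0,"y":0,"z":0.04,"ax":0,"ay":0,"az":0,"grip":-1},{"x":0.005,"y":0.0255,"z":0,"ax":0,"ay":0,"az":0,"grip":-1},{"x":0,"y":0,"z":-0.04,"ax":0,"ay":0,"az":0,"grip":-1},{"x":0,"y":0,"z":0,"ax":0,"ay":0,"az":0,"grip":-1}])

```text
time_s: 19.82
tool_pos: [0.5139, -0.0208, 0.0629]
tcp_rot: [-3.128, 0.294, -0.002]
ft_force: [-1.8, -0.2, 8.9]
grip_width: 0.175
grip_force: 30.4
```

servo_tool(rows=[{"x":0,"y":0,"z":0.04,"ax":0,"ay":0,"az":0,"grip":-1},{"x":0.005,"y":0.0255,"z":0,"ax":0,"ay":0,"az":0,"grip":-1},{"x":0,"y":0,"z":-0.04,"ax":0,"ay":0,"az":0,"grip":-1},{"x":0,"y":0,"z":0,"ax":0,"ay":0,"az":0,"grip":-1}])

```text
time_s: 20.32
tool_pos: [0.5141, -0.0196, 0.0629]
tcp_rot: [-3.128, 0.294, -0.002]
ft_force: [-2.2, 0.2, 10.0]
grip_width: 0.175
grip_force: 30.4
```

servo_tool(rows=[{"x":0,"y":0,"z":0.04,"ax":0,"ay":0,"az":0,"grip":-1},{"x":0.005,"y":0.0255,"z":0,"ax":0,"ay":0,"az":0,"grip":-1},{"x":0,"y":0,"z":-0.04,"ax":0,"ay":0,"az":0,"grip":-1},{"x":0,"y":0,"z":0,"ax":0,"ay":0,"az":0,"grip":-1}])

```text
time_s: 20.82
tool_pos: [0.5144, -0.0182, 0.0629]
tcp_rot: [-3.128, 0.294, -0.002]
ft_force: [-1.3, 0.3, 8.5]
grip_width: 0.177
grip_force: 30.4
```

servo_tool(rows=[{"x":0,"y":0,"z":0.04,"ax":0,"ay":0,"az":0,"grip":-1},{"x":0.005,"y":0.0255,"z":0,"ax":0,"ay":0,"az":0,"grip":-1},{"x":0,"y":0,"z":-0.04,"ax":0,"ay":0,"az":0,"grip":-1},{"x":0,"y":0,"z":0,"ax":0,"ay":0,"az":0,"grip":-1}])

```text
time_s: 21.32
tool_pos: [0.5146, -0.017, 0.0629]
tcp_rot: [-3.128, 0.294, -0.002]
ft_force: [-1.6, 0.6, 8.4]
grip_width: 0.175
grip_force: 30.4
```

servo_tool(rows=[{"x":0,"y":0,"z":0.04,"ax":0,"ay":0,"az":0,"grip":-1},{"x":0.005,"y":0.0255,"z":0,"ax":0,"ay":0,"az":0,"grip":-1},{"x":0,"y":0,"z":-0.04,"ax":0,"ay":0,"az":0,"grip":-1},{"x":0,"y":0,"z":0,"ax":0,"ay":0,"az":0,"grip":-1}])

```text
time_s: 21.82
tool_pos: [0.5149, -0.0157, 0.0629]
tcp_rot: [-3.128, 0.294, -0.002]
ft_force: [-0.8, 0.1, 9.4]
grip_width: 0.173
grip_force: 30.4
```

servo_tool(rows=[{"x":0,"y":0,"z":0.04,"ax":0,"ay":0,"az":0,"grip":-1},{"x":0.005,"y":0.0255,"z":0,"ax":0,"ay":0,"az":0,"grip":-1},{"x":0,"y":0,"z":-0.04,"ax":0,"ay":0,"az":0,"grip":-1},{"x":0,"y":0,"z":0,"ax":0,"ay":0,"az":0,"grip":-1}])

```text
time_s: 22.32
tool_pos: [0.5151, -0.0144, 0.0629]
tcp_rot: [-3.128, 0.294, -0.002]
ft_force: [-1.9, 1.1, 8.2]
grip_width: 0.176
grip_force: 30.4
```

servo_tool(rows=[{"x":0,"y":0,"z":0.04,"ax":0,"ay":0,"az":0,"grip":-1},{"x":0.005,"y":0.0255,"z":0,"ax":0,"ay":0,"az":0,"grip":-1},{"x":0,"y":0,"z":-0.04,"ax":0,"ay":0,"az":0,"grip":-1},{"x":0,"y":0,"z":0,"ax":0,"ay":0,"az":0,"grip":-1}])

```text
time_s: 22.82
tool_pos: [0.5154, -0.0132, 0.0629]
tcp_rot: [-3.128, 0.294, -0.002]
ft_force: [-1.6, -0.2, 9.5]
grip_width: 0.176
grip_force: 30.4
```

servo_tool(rows=[{"x":0,"y":0,"z":0.04,"ax":0,"ay":0,"az":0,"grip":-1},{"x":0.005,"y":0.0255,"z":0,"ax":0,"ay":0,"az":0,"grip":-1},{"x":0,"y":0,"z":-0.04,"ax":0,"ay":0,"az":0,"grip":-1},{"x":0,"y":0,"z":0,"ax":0,"ay":0,"az":0,"grip":-1}])

```text
time_s: 23.32
tool_pos: [0.5156, -0.0119, 0.0629]
tcp_rot: [-3.128, 0.294, -0.002]
ft_force: [-1.6, 0.2, 8.2]
grip_width: 0.176
grip_force: 30.4
```

servo_tool(rows=[{"x":0,"y":0,"z":0.04,"ax":0,"ay":0,"az":0,"grip":-1},{"x":0.005,"y":0.0255,"z":0,"ax":0,"ay":0,"az":0,"grip":-1},{"x":0,"y":0,"z":-0.04,"ax":0,"ay":0,"az":0,"grip":-1},{"x":0,"y":0,"z":0,"ax":0,"ay":0,"az":0,"grip":-1}])

```text
time_s: 23.82
tool_pos: [0.5158, -0.0106, 0.0629]
tcp_rot: [-3.128, 0.294, -0.002]
ft_force: [-1.5, -0.2, 9.5]
grip_width: 0.172
grip_force: 30.4
```

servo_tool(rows=[{"x":0,"y":0,"z":0.04,"ax":0,"ay":0,"az":0,"grip":-1},{"x":0.005,"y":0.0255,"z":0,"ax":0,"ay":0,"az":0,"grip":-1},{"x":0,"y":0,"z":-0.04,"ax":0,"ay":0,"az":0,"grip":-1},{"x":0,"y":0,"z":0,"ax":0,"ay":0,"az":0,"grip":-1}])

```text
time_s: 24.32
tool_pos: [0.5161, -0.0093, 0.0629]
tcp_rot: [-3.128, 0.294, -0.002]
ft_force: [-1.2, 0.9, 8.6]
grip_width: 0.175
grip_force: 30.4
```

servo_tool(rows=[{"x":0,"y":0,"z":0.04,"ax":0,"ay":0,"az":0,"grip":-1},{"x":0.005,"y":0.0255,"z":0,"ax":0,"ay":0,"az":0,"grip":-1},{"x":0,"y":0,"z":-0.04,"ax":0,"ay":0,"az":0,"grip":-1},{"x":0,"y":0,"z":0,"ax":0,"ay":0,"az":0,"grip":-1}])

```text
time_s: 24.82
tool_pos: [0.5164, -0.0081, 0.0629]
tcp_rot: [-3.128, 0.294, -0.002]
ft_force: [-1.1, -0.7, 9.5]
grip_width: 0.176
grip_force: 30.4
```

servo_tool(rows=[{"x":0,"y":0,"z":0.04,"ax":0,"ay":0,"az":0,"grip":-1},{"x":0.005,"y":0.0255,"z":0,"ax":0,"ay":0,"az":0,"grip":-1},{"x":0,"y":0,"z":-0.04,"ax":0,"ay":0,"az":0,"grip":-1},{"x":0,"y":0,"z":0,"ax":0,"ay":0,"az":0,"grip":-1}])

```text
time_s: 25.32
tool_pos: [0.5166, -0.0068, 0.0629]
tcp_rot: [-3.128, 0.294, -0.002]
ft_force: [-1.1, -0.8, 8.8]
grip_width: 0.17
grip_force: 30.4
```

servo_tool(rows=[{"x":0,"y":0,"z":0.04,"ax":0,"ay":0,"az":0,"grip":-1},{"x":0.005,"y":0.0255,"z":0,"ax":0,"ay":0,"az":0,"grip":-1},{"x":0,"y":0,"z":-0.04,"ax":0,"ay":0,"az":0,"grip":-1},{"x":0,"y":0,"z":0,"ax":0,"ay":0,"az":0,"grip":-1}])

```text
time_s: 25.82
tool_pos: [0.5168, -0.0055, 0.0628]
tcp_rot: [-3.128, 0.294, -0.002]
ft_force: [-1.1, 0.3, 8.4]
grip_width: 0.176
grip_force: 30.3
```

servo_tool(rows=[{"x":0,"y":0,"z":0.04,"ax":0,"ay":0,"az":0,"grip":-1},{"x":0.005,"y":0.0255,"z":0,"ax":0,"ay":0,"az":0,"grip":-1},{"x":0,"y":0,"z":-0.04,"ax":0,"ay":0,"az":0,"grip":-1},{"x":0,"y":0,"z":0,"ax":0,"ay":0,"az":0,"grip":-1}])

```text
time_s: 26.32
tool_pos: [0.517, -0.0042, 0.0627]
tcp_rot: [-3.128, 0.294, -0.001]
ft_force: [-0.7, -0.2, 7.3]
grip_width: 0.18
grip_force: 30.2
```

servo_tool(rows=[{"x":0,"y":0,"z":0.04,"ax":0,"ay":0,"az":0,"grip":-1},{"x":0.005,"y":0.0255,"z":0,"ax":0,"ay":0,"az":0,"grip":-1},{"x":0,"y":0,"z":-0.04,"ax":0,"ay":0,"az":0,"grip":-1},{"x":0,"y":0,"z":0,"ax":0,"ay":0,"az":0,"grip":-1}])

```text
time_s: 26.82
tool_pos: [0.5172, -0.003, 0.0626]
tcp_rot: [-3.128, 0.294, -0.001]
ft_force: [-0.3, 0.6, 5.1]
grip_width: 0.179
grip_force: 30.1
```

servo_tool(rows=[{"x":0,"y":0,"z":0.04,"ax":0,"ay":0,"az":0,"grip":-1},{"x":0.005,"y":0.0255,"z":0,"ax":0,"ay":0,"az":0,"grip":-1},{"x":0,"y":0,"z":-0.04,"ax":0,"ay":0,"az":0,"grip":-1},{"x":0,"y":0,"z":0,"ax":0,"ay":0,"az":0,"grip":-1}])

```text
time_s: 27.32
tool_pos: [0.5173, -0.0016, 0.0623]
tcp_rot: [-3.128, 0.293, -0.0]
ft_force: [-0.3, 1.4, 0.6]
grip_width: 0.177
grip_force: 29.5
```

servo_tool(rows=[{"x":0,"y":0,"z":0.04,"ax":0,"ay":0,"az":0,"grip":-1},{"x":0.005,"y":0.0255,"z":0,"ax":0,"ay":0,"az":0,"grip":-1},{"x":0,"y":0,"z":-0.04,"ax":0,"ay":0,"az":0,"grip":-1},{"x":0,"y":0,"z":0,"ax":0,"ay":0,"az":0,"grip":-1}])

```text
time_s: 27.82
tool_pos: [0.5172, -0.0006, 0.0622]
tcp_rot: [3.128, -0.294, -0.0]
ft_force: [0.0, 0.3, -0.3]
grip_width: 0.176
grip_force: 29.4
```

servo_tool(rows=[{"x":0,"y":0,"z":0.04,"ax":0,"ay":0,"az":0,"grip":-1},{"x":0.005,"y":0.0255,"z":0,"ax":0,"ay":0,"az":0,"grip":-1},{"x":0,"y":0,"z":-0.04,"ax":0,"ay":0,"az":0,"grip":-1},{"x":0,"y":0,"z":0,"ax":0,"ay":0,"az":0,"grip":-1}])

```text
time_s: 28.32
tool_pos: [0.5174, 0.0007, 0.0622]
tcp_rot: [3.128, -0.294, -0.0]
ft_force: [0.1, 0.8, -0.2]
grip_width: 0.179
grip_force: 29.4
```

The pin went free at y ≈ 0.000, so this is the hole. I'll press deeper with care.

servo_tool(rows=[{"x":0,"y":0,"z":-0.02,"ax":0,"ay":0,"az":0,"grip":-1},{"x":0,"y":0,"z":0,"ax":0,"ay":0,"az":0,"grip":-1}])

```text
time_s: 28.58
tool_pos: [0.5176, 0.0006, 0.0614]
tcp_rot: [3.128, -0.294, 0.0]
ft_force: [-0.5, -0.3, -0.6]
grip_width: 0.173
grip_force: 29.4
```

servo_tool(rows=[{"x":0,"y":0,"z":-0.02,"ax":0,"ay":0,"az":0,"grip":-1},{"x":0,"y":0,"z":0,"ax":0,"ay":0,"az":0,"grip":-1}])

```text
time_s: 28.82
tool_pos: [0.5176, 0.0006, 0.0604]
tcp_rot: [3.128, -0.294, 0.0]
ft_force: [-0.4, -0.5, -0.9]
grip_width: 0.176
grip_force: 29.4
```

servo_tool(rows=[{"x":0,"y":0,"z":-0.03,"ax":0,"ay":0,"az":0,"grip":-1},{"x":0,"y":0,"z":-0.03,"ax":0,"ay":0,"az":0,"grip":-1},{"x":0,"y":0,"z":0,"ax":0,"ay":0,"az":0,"grip":-1}])

```text
time_s: 29.2
tool_pos: [0.5175, 0.0006, 0.0573]
tcp_rot: [3.128, -0.294, -0.0]
ft_force: [0.9, -0.7, -1.2]
grip_width: 0.175
grip_force: 29.3
```

servo_tool(rows=[{"x":0,"y":0,"z":-0.03,"ax":0,"ay":0,"az":0,"grip":-1},{"x":0,"y":0,"z":-0.03,"ax":0,"ay":0,"az":0,"grip":-1},{"x":0,"y":0,"z":0,"ax":0,"ay":0,"az":0,"grip":-1}])

```text
time_s: 29.58
tool_pos: [0.5175, 0.0006, 0.0543]
tcp_rot: [3.128, -0.294, -0.0]
ft_force: [1.2, -1.3, -1.2]
grip_width: 0.177
grip_force: 29.3
```

servo_tool(rows=[{"x":0,"y":0,"z":-0.03,"ax":0,"ay":0,"az":0,"grip":-1},{"x":0,"y":0,"z":-0.03,"ax":0,"ay":0,"az":0,"grip":-1},{"x":0,"y":0,"z":0,"ax":0,"ay":0,"az":0,"grip":-1}])

```text
time_s: 29.95
tool_pos: [0.5175, 0.0007, 0.0513]
tcp_rot: [3.128, -0.294, -0.0]
ft_force: [1.6, -1.0, -1.8]
grip_width: 0.176
grip_force: 29.3
```

servo_tool(rows=[{"x":0,"y":0,"z":-0.03,"ax":0,"ay":0,"az":0,"grip":-1},{"x":0,"y":0,"z":-0.03,"ax":0,"ay":0,"az":0,"grip":-1},{"x":0,"y":0,"z":-0.015,"ax":0,"ay":0,"az":0,"grip":-1},{"x":0,"y":0,"z":0,"ax":0,"ay":0,"az":0,"grip":-1}])

```text
time_s: 30.45
tool_pos: [0.5176, 0.0006, 0.0476]
tcp_rot: [3.128, -0.294, -0.0]
ft_force: [0.7, -0.7, -1.4]
grip_width: 0.173
grip_force: 29.4
```

servo_tool(rows=[{"x":0,"y":0,"z":-0.015,"ax":0,"ay":0,"az":0,"grip":-1},{"x":0,"y":0,"z":0,"ax":0,"ay":0,"az":0,"grip":-1}])

```text
time_s: 30.7
tool_pos: [0.5176, 0.0007, 0.0469]
tcp_rot: [3.128, -0.294, 0.0]
ft_force: [1.6, -1.6, 0.2]
grip_width: 0.177
grip_force: 29.5
```

servo_tool(rows=[{"x":0,"y":0,"z":-0.016,"ax":0,"ay":0,"az":0,"grip":-1},{"x":0,"y":0,"z":0,"ax":0,"ay":0,"az":0,"grip":-1}])

```text
time_s: 30.95
tool_pos: [0.5176, 0.0007, 0.0462]
tcp_rot: [3.128, -0.294, 0.0]
ft_force: [1.2, -3.2, 1.1]
grip_width: 0.178
grip_force: 29.6
```

servo_tool(rows=[{"x":0,"y":0,"z":-0.008,"ax":0,"ay":0,"az":0,"grip":-1},{"x":0,"y":0,"z":0,"ax":0,"ay":0,"az":0,"grip":-1},{"x":0,"y":0,"z":0,"ax":0,"ay":0,"az":0,"grip":-1}])

```text
time_s: 31.32
tool_pos: [0.5178, 0.0007, 0.046]
tcp_rot: [3.128, -0.294, 0.001]
ft_force: [0.7, -1.8, 5.0]
grip_width: 0.176
grip_force: 30.0
```

servo_tool(rows=[{"x":0,"y":0,"z":0,"ax":0,"ay":0,"az":0,"grip":-0.2},{"x":0,"y":0,"z":0,"ax":0,"ay":0,"az":0,"grip":0},{"x":0,"y":0,"z":0,"ax":0,"ay":0,"az":0,"grip":0},{"x":0,"y":0,"z":0,"ax":0,"ay":0,"az":0,"grip":0},{"x":0,"y":0,"z":0.4,"ax":0,"ay":0,"az":0,"grip":0},{"x":0,"y":0,"z":0.7,"ax":0,"ay":0,"az":0,"grip":0},{"x":0,"y":0,"z":0.7,"ax":0,"ay":0,"az":0,"grip":0},{"x":0,"y":0,"z":0,"ax":0,"ay":0,"az":0,"grip":0}])

```text
time_s: 32.33
tool_pos: [0.5193, 0.001, 0.1382]
tcp_rot: [-3.127, 0.294, -0.008]
ft_force: [0.1, -0.0, 0.3]
grip_width: 0.5
grip_force: 0.0
```

servo_tool(rows=[{"x":-0.15,"y":-0.79,"z":0,"ax":0,"ay":0,"az":0,"grip":-0.5},{"x":-0.15,"y":-0.79,"z":0,"ax":0,"ay":0,"az":0,"grip":-1},{"x":-0.15,"y":-0.79,"z":0,"ax":0,"ay":0,"az":0,"grip":-1},{"x":-0.15,"y":-0.79,"z":0,"ax":0,"ay":0,"az":0,"grip":-1},{"x":0,"y":0,"z":0,"ax":0,"ay":0,"az":0,"grip":-1},{"x":0,"y":0,"z":0,"ax":0,"ay":0,"az":0,"grip":-1}])

```text
time_s: 33.08
tool_pos: [0.4873, -0.1568, 0.1351]
tcp_rot: [-3.127, 0.294, 0.001]
ft_force: [0.4, 0.3, 0.4]
grip_width: -0.001
grip_force: 0.0
```

```bash
python3 - <<'E'
from h import *
from plant import read_camera,monitor
s=monitor.observe(); print(s["tool_pos"],s["tcp_rot"],s["grip_width"])
p,d=read_camera("scene"); np.savez("s3.npz",p=p)
c=p[140:280,230:400,::-1]; cv2.imwrite("pics/g3.png",cv2.resize(c,None,fx=4.2,fy=4.2,interpolation=cv2.INTER_CUBIC))
E
```

```text
[ 0.48726419 -0.15675403  0.1350666 ] [-3.12722080e+00  2.93859471e-01  1.44020656e-03] -0.0013299700294353454
```

View pics/g3.png

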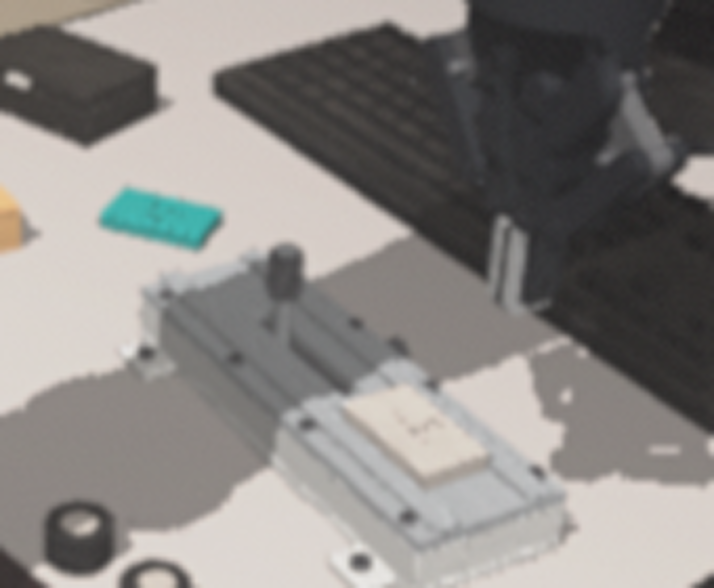

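The pin stands upright in the hole at (285,290). The block at (420,430) is untouched, and the shut fingertips are above and behind it. I'll descend behind the block.

servo_tool(rows=[{"x":0,"y":0,"z":-0.5,"ax":0,"ay":0,"az":0,"grip":-1},{"x":0,"y":0,"z":-0.5,"ax":0,"ay":0,"az":0,"grip":-1},{"x":0,"y":0,"z":-0.5,"ax":0,"ay":0,"az":0,"grip":-1},{"x":0,"y":0,"z":-0.3,"ax":0,"ay":0,"az":0,"grip":-1},{"x":0,"y":0,"z":-0.1,"ax":0,"ay":0,"az":0,"grip":-1},{"x":0,"y":0,"z":0,"ax":0,"ay":0,"az":0,"grip":-1},{"x":0,"y":0,"z":0,"ax":0,"ay":0,"az":0,"grip":-1}])

```text
time_s: 34.0
tool_pos: [0.4881, -0.1573, 0.0415]
tcp_rot: [3.128, -0.294, 0.002]
ft_force: [-0.7, 0.0, 0.5]
grip_width: 0.002
grip_force: 0.0
```

servo_tool(rows=[{"x":0,"y":0,"z":-0.05,"ax":0,"ay":0,"az":0,"grip":-1},{"x":0,"y":0,"z":0,"ax":0,"ay":0,"az":0,"grip":-1}])

```text
time_s: 34.25
tool_pos: [0.4876, -0.1574, 0.0384]
tcp_rot: [3.128, -0.294, 0.0]
ft_force: [0.2, 1.0, -0.4]
grip_width: 0.002
grip_force: 0.0
```

servo_tool(rows=[{"x":0.015,"y":0.078,"z":-0.02,"ax":0,"ay":0,"az":0,"grip":-1},{"x":0.015,"y":0.078,"z":0,"ax":0,"ay":0,"az":0,"grip":-1},{"x":0.015,"y":0.078,"z":0,"ax":0,"ay":0,"az":0,"grip":-1},{"x":0.015,"y":0.078,"z":0,"ax":0,"ay":0,"az":0,"grip":-1},{"x":0.015,"y":0.078,"z":0,"ax":0,"ay":0,"az":0,"grip":-1},{"x":0.015,"y":0.078,"z":0,"ax":0,"ay":0,"az":0,"grip":-1},{"x":0,"y":0,"z":0,"ax":0,"ay":0,"az":0,"grip":-1}])

```text
time_s: 35.12
tool_pos: [0.4921, -0.1335, 0.0372]
tcp_rot: [-3.128, 0.293, -0.0]
ft_force: [0.7, -0.2, -0.0]
grip_width: 0.003
grip_force: 0.0
```

servo_tool(rows=[{"x":0.015,"y":0.078,"z":0,"ax":0,"ay":0,"az":0,"grip":-1},{"x":0.015,"y":0.078,"z":0,"ax":0,"ay":0,"az":0,"grip":-1},{"x":0.015,"y":0.078,"z":0,"ax":0,"ay":0,"az":0,"grip":-1},{"x":0.015,"y":0.078,"z":0,"ax":0,"ay":0,"az":0,"grip":-1},{"x":0.015,"y":0.078,"z":0,"ax":0,"ay":0,"az":0,"grip":-1},{"x":0.015,"y":0.078,"z":0,"ax":0,"ay":0,"az":0,"grip":-1},{"x":0,"y":0,"z":0,"ax":0,"ay":0,"az":0,"grip":-1}])

```text
time_s: 36.0
tool_pos: [0.4967, -0.1099, 0.0372]
tcp_rot: [-3.128, 0.293, -0.0]
ft_force: [0.2, -0.5, -0.2]
grip_width: 0.001
grip_force: 0.0
```

```bash
python3 - <<'E'
from h import *
from plant import read_camera,monitor
s=monitor.observe(); print(s["tool_pos"],s["ft_force"])
p,d=read_camera("scene")
c=p[180:280,250:390,::-1]; cv2.imwrite("pics/g4.png",cv2.resize(c,None,fx=5.5,fy=5.5,interpolation=cv2.INTER_CUBIC))
E
```

```text
[ 0.49670085 -0.10994191  0.03724161] [ 0.17243358 -0.53559976 -0.23668395]
```

View pics/g4.png

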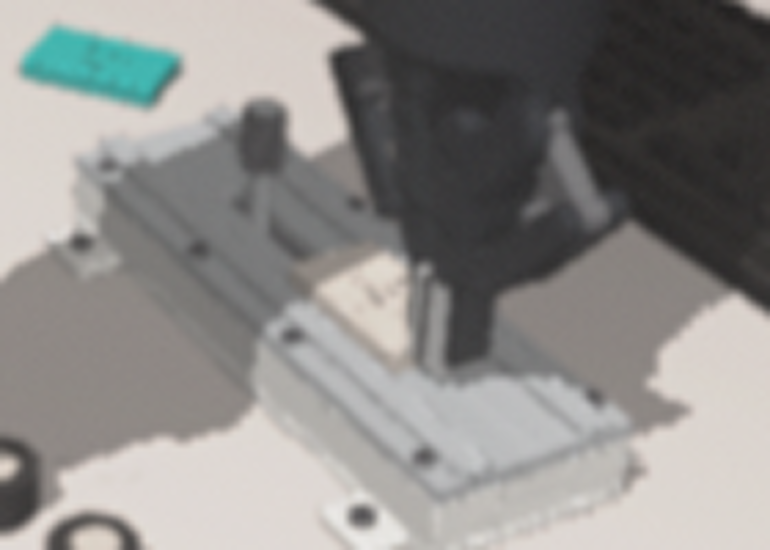

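The block is moving ahead flat on the jig, with the fingers at (440,370) behind it. Its front is near (310,270) and the pin shank is at (262,205). About 35 mm remain.

servo_tool(rows=[{"x":0.015,"y":0.078,"z":0,"ax":0,"ay":0,"az":0,"grip":-1},{"x":0.015,"y":0.078,"z":0,"ax":0,"ay":0,"az":0,"grip":-1},{"x":0.015,"y":0.078,"z":0,"ax":0,"ay":0,"az":0,"grip":-1},{"x":0.015,"y":0.078,"z":0,"ax":0,"ay":0,"az":0,"grip":-1},{"x":0.015,"y":0.078,"z":0,"ax":0,"ay":0,"az":0,"grip":-1},{"x":0.011,"y":0.059,"z":0,"ax":0,"ay":0,"az":0,"grip":-1},{"x":0.0075,"y":0.039,"z":0,"ax":0,"ay":0,"az":0,"grip":-1},{"x":0,"y":0,"z":0,"ax":0,"ay":0,"az":0,"grip":-1}])

```text
time_s: 37.05
tool_pos: [0.5013, -0.0858, 0.0373]
tcp_rot: [-3.128, 0.293, -0.0]
ft_force: [-1.1, -0.1, 0.2]
grip_width: 0.002
grip_force: 0.0
```

servo_tool(rows=[{"x":0.0057,"y":0.0295,"z":0,"ax":0,"ay":0,"az":0,"grip":-1},{"x":0.0057,"y":0.0295,"z":0,"ax":0,"ay":0,"az":0,"grip":-1},{"x":0,"y":0,"z":0,"ax":0,"ay":0,"az":0,"grip":-1}])

```text
time_s: 37.42
tool_pos: [0.5019, -0.083, 0.0372]
tcp_rot: [-3.128, 0.294, -0.0]
ft_force: [0.2, 0.2, -0.5]
grip_width: -0.0
grip_force: 0.0
```

servo_tool(rows=[{"x":0.0057,"y":0.0295,"z":0,"ax":0,"ay":0,"az":0,"grip":-1},{"x":0.0057,"y":0.0295,"z":0,"ax":0,"ay":0,"az":0,"grip":-1},{"x":0,"y":0,"z":0,"ax":0,"ay":0,"az":0,"grip":-1}])

```text
time_s: 37.8
tool_pos: [0.5024, -0.0799, 0.0372]
tcp_rot: [-3.128, 0.293, -0.0]
ft_force: [-0.2, 0.8, -0.9]
grip_width: 0.001
grip_force: 0.0
```

servo_tool(rows=[{"x":0.0038,"y":0.02,"z":0,"ax":0,"ay":0,"az":0,"grip":-1},{"x":0,"y":0,"z":0,"ax":0,"ay":0,"az":0,"grip":-1}])

```text
time_s: 38.05
tool_pos: [0.5026, -0.0791, 0.0372]
tcp_rot: [-3.128, 0.294, -0.0]
ft_force: [-0.2, -0.1, -0.1]
grip_width: 0.0
grip_force: 0.2
```

servo_tool(rows=[{"x":0.0038,"y":0.02,"z":0,"ax":0,"ay":0,"az":0,"grip":-1},{"x":0,"y":0,"z":0,"ax":0,"ay":0,"az":0,"grip":-1}])

```text
time_s: 38.3
tool_pos: [0.5028, -0.0781, 0.0372]
tcp_rot: [-3.128, 0.294, -0.0]
ft_force: [-0.6, -1.1, 0.0]
grip_width: -0.002
grip_force: 0.2
```

servo_tool(rows=[{"x":0.0038,"y":0.02,"z":0,"ax":0,"ay":0,"az":0,"grip":-1},{"x":0,"y":0,"z":0,"ax":0,"ay":0,"az":0,"grip":-1}])

```text
time_s: 38.55
tool_pos: [0.503, -0.0771, 0.0372]
tcp_rot: [-3.128, 0.294, 0.0]
ft_force: [-1.0, -1.0, -0.3]
grip_width: 0.003
grip_force: 0.2
```

servo_tool(rows=[{"x":0.0038,"y":0.02,"z":0,"ax":0,"ay":0,"az":0,"grip":-1},{"x":0,"y":0,"z":0,"ax":0,"ay":0,"az":0,"grip":-1}])

```text
time_s: 38.8
tool_pos: [0.5032, -0.0761, 0.0372]
tcp_rot: [-3.128, 0.294, -0.0]
ft_force: [0.2, 0.2, 1.3]
grip_width: 0.002
grip_force: 0.2
```

servo_tool(rows=[{"x":0.0038,"y":0.02,"z":0,"ax":0,"ay":0,"az":0,"grip":-1},{"x":0,"y":0,"z":0,"ax":0,"ay":0,"az":0,"grip":-1}])

```text
time_s: 39.05
tool_pos: [0.5034, -0.0751, 0.0372]
tcp_rot: [-3.128, 0.294, -0.0]
ft_force: [-0.1, -0.6, 0.4]
grip_width: 0.001
grip_force: 0.2
```

```bash
python3 - <<'E'
from h import *
from plant import read_camera,monitor
s=monitor.observe(); print(s["tool_pos"],s["ft_force"])
p,d=read_camera("scene")
c=p[185:255,270:365,::-1]; cv2.imwrite("pics/g5.png",cv2.resize(c,None,fx=8,fy=8,interpolation=cv2.INTER_CUBIC))
E
```

```text
[ 0.50337477 -0.07505006  0.03722241] [-0.05423685 -0.57734008  0.39051302]
```

View pics/g5.png

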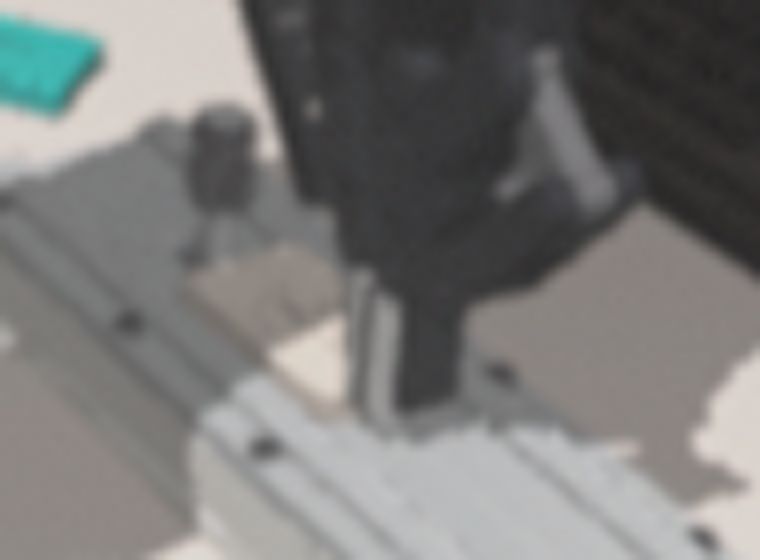

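The block's front edge at (190,280)–(285,245) is now close to the pin shank at (222,235), so only a couple of mm remain.

servo_tool(rows=[{"x":0.0038,"y":0.02,"z":0,"ax":0,"ay":0,"az":0,"grip":-1},{"x":0,"y":0,"z":0,"ax":0,"ay":0,"az":0,"grip":-1}])

```text
time_s: 39.35
tool_pos: [0.5035, -0.0741, 0.0372]
tcp_rot: [-3.128, 0.294, -0.0]
ft_force: [0.5, -0.2, -0.8]
grip_width: -0.005
grip_force: 0.2
```

servo_tool(rows=[{"x":0.003,"y":0.015,"z":0,"ax":0,"ay":0,"az":0,"grip":-1},{"x":0,"y":0,"z":0,"ax":0,"ay":0,"az":0,"grip":-1}])

```text
time_s: 39.6
tool_pos: [0.5037, -0.0734, 0.0372]
tcp_rot: [-3.128, 0.294, -0.0]
ft_force: [-0.1, -0.4, 0.6]
grip_width: 0.0
grip_force: 0.3
```

servo_tool(rows=[{"x":0.003,"y":0.015,"z":0,"ax":0,"ay":0,"az":0,"grip":-1},{"x":0,"y":0,"z":0,"ax":0,"ay":0,"az":0,"grip":-1}])

```text
time_s: 39.85
tool_pos: [0.5038, -0.0726, 0.0372]
tcp_rot: [-3.128, 0.294, 0.0]
ft_force: [-0.9, -0.8, 0.1]
grip_width: -0.002
grip_force: 0.3
```

servo_tool(rows=[{"x":0.003,"y":0.015,"z":0,"ax":0,"ay":0,"az":0,"grip":-1},{"x":0,"y":0,"z":0,"ax":0,"ay":0,"az":0,"grip":-1}])

```text
time_s: 40.1
tool_pos: [0.504, -0.0718, 0.0372]
tcp_rot: [-3.128, 0.294, 0.0]
ft_force: [-0.4, -0.3, 0.6]
grip_width: -0.001
grip_force: 0.3
```

servo_tool(rows=[{"x":0.003,"y":0.015,"z":0,"ax":0,"ay":0,"az":0,"grip":-1},{"x":0,"y":0,"z":0,"ax":0,"ay":0,"az":0,"grip":-1}])

```text
time_s: 40.35
tool_pos: [0.5042, -0.0711, 0.0372]
tcp_rot: [-3.128, 0.294, -0.0]
ft_force: [-0.4, -0.1, 1.2]
grip_width: 0.002
grip_force: 0.3
```

servo_tool(rows=[{"x":0.003,"y":0.015,"z":0,"ax":0,"ay":0,"az":0,"grip":-1},{"x":0,"y":0,"z":0,"ax":0,"ay":0,"az":0,"grip":-1}])

```text
time_s: 40.6
tool_pos: [0.5043, -0.0703, 0.0372]
tcp_rot: [-3.128, 0.294, -0.0]
ft_force: [-0.3, -0.8, 0.3]
grip_width: -0.002
grip_force: 0.3
```

servo_tool(rows=[{"x":0.003,"y":0.015,"z":0,"ax":0,"ay":0,"az":0,"grip":-1},{"x":0,"y":0,"z":0,"ax":0,"ay":0,"az":0,"grip":-1}])

```text
time_s: 40.85
tool_pos: [0.5044, -0.0696, 0.0372]
tcp_rot: [-3.128, 0.294, 0.0]
ft_force: [-1.0, -0.9, -0.2]
grip_width: 0.0
grip_force: 0.3
```

servo_tool(rows=[{"x":0.003,"y":0.015,"z":0,"ax":0,"ay":0,"az":0,"grip":-1},{"x":0,"y":0,"z":0,"ax":0,"ay":0,"az":0,"grip":-1}])

```text
time_s: 41.1
tool_pos: [0.5046, -0.0689, 0.0372]
tcp_rot: [-3.128, 0.294, 0.0]
ft_force: [0.2, 0.3, -0.4]
grip_width: 0.0
grip_force: 0.3
```

servo_tool(rows=[{"x":0.003,"y":0.015,"z":0,"ax":0,"ay":0,"az":0,"grip":-1},{"x":0,"y":0,"z":0,"ax":0,"ay":0,"az":0,"grip":-1}])

```text
time_s: 41.35
tool_pos: [0.5047, -0.0682, 0.0372]
tcp_rot: [3.128, -0.294, -0.0]
ft_force: [-1.0, -1.2, 0.7]
grip_width: 0.002
grip_force: 0.5
```

servo_tool(rows=[{"x":0.003,"y":0.015,"z":0,"ax":0,"ay":0,"az":0,"grip":-1},{"x":0,"y":0,"z":0,"ax":0,"ay":0,"az":0,"grip":-1}])

```text
time_s: 41.6
tool_pos: [0.5049, -0.0674, 0.0372]
tcp_rot: [3.128, -0.294, 0.0]
ft_force: [-0.2, -0.8, 0.8]
grip_width: 0.001
grip_force: 0.7
```

servo_tool(rows=[{"x":0.003,"y":0.015,"z":0,"ax":0,"ay":0,"az":0,"grip":-1},{"x":0,"y":0,"z":0,"ax":0,"ay":0,"az":0,"grip":-1}])

```text
time_s: 41.85
tool_pos: [0.5049, -0.067, 0.0372]
tcp_rot: [3.127, -0.294, -0.0]
ft_force: [0.3, -3.5, 0.6]
grip_width: 0.006
grip_force: 1.6
```

servo_tool(rows=[{"x":0.002,"y":0.01,"z":0,"ax":0,"ay":0,"az":0,"grip":-1},{"x":0,"y":0,"z":0,"ax":0,"ay":0,"az":0,"grip":-1}])

```text
time_s: 42.1
tool_pos: [0.505, -0.0667, 0.0372]
tcp_rot: [3.127, -0.294, -0.0]
ft_force: [-0.6, -5.0, 0.1]
grip_width: -0.0
grip_force: 2.6
```

The block is against the pin at about 5 N. I'll hold briefly, back off and lift.

servo_tool(rows=[{"x":0,"y":0,"z":0,"ax":0,"ay":0,"az":0,"grip":-1},{"x":0,"y":0,"z":0,"ax":0,"ay":0,"az":0,"grip":-1},{"x":-0.01,"y":-0.04,"z":0,"ax":0,"ay":0,"az":0,"grip":-1},{"x":-0.03,"y":-0.16,"z":0,"ax":0,"ay":0,"az":0,"grip":-1},{"x":-0.03,"y":-0.16,"z":0,"ax":0,"ay":0,"az":0,"grip":-1},{"x":0,"y":0,"z":0.4,"ax":0,"ay":0,"az":0,"grip":-1},{"x":0,"y":-0.3,"z":0.8,"ax":0,"ay":0,"az":0,"grip":-1},{"x":0,"y":-0.5,"z":0.8,"ax":0,"ay":0,"az":0,"grip":-1}])

```text
time_s: 43.1
tool_pos: [0.5014, -0.124, 0.1382]
tcp_rot: [-3.127, 0.291, 0.001]
ft_force: [0.5, -0.4, -0.2]
grip_width: -0.002
grip_force: 0.0
```

servo_tool(rows=[{"x":-0.3,"y":-0.8,"z":0.5,"ax":0,"ay":0,"az":0,"grip":-1},{"x":-0.3,"y":-0.8,"z":0,"ax":0,"ay":0,"az":0,"grip":-1},{"x":0,"y":0,"z":0,"ax":0,"ay":0,"az":0,"grip":-1},{"x":0,"y":0,"z":0,"ax":0,"ay":0,"az":0,"grip":-1}])

```text
time_s: 43.6
tool_pos: [0.4715, -0.2039, 0.1621]
tcp_rot: [-3.127, 0.294, 0.0]
ft_force: [0.5, -0.1, 0.4]
grip_width: 0.0
grip_force: 0.0
```

```bash
python3 - <<'E'
from h import *
from plant import read_camera,monitor
s=monitor.observe(); print(s["time_s"],s["tool_pos"],s["ft_force"])
p,d=read_camera("scene");q,_=read_camera("top")
a=cv2.resize(p[175:260,250:350,::-1],(400,340),interpolation=cv2.INTER_CUBIC)
u,v=map(int,proj("top",[.505,-.04,.04])); b=cv2.resize(q[v-34:v+34,u-40:u+40,::-1],(400,340),interpolation=cv2.INTER_CUBIC)
cv2.imwrite("pics/end.png",np.hstack([a,b]))
E
```

```text
43.6 [ 0.47153954 -0.20392862  0.16212939] [ 0.47199764 -0.08816604  0.41089687]
```

View pics/end.png

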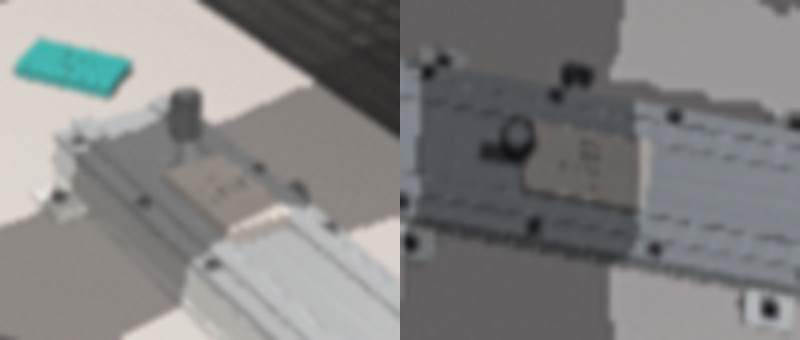

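The left half shows the upright pin at (186,115) with the block flat against its shank at (190,160). The top view at right agrees, with the head at (517,135) overlapping the block's front edge. The gripper is clear.

```bash
python3 -c "
from plant import ctrl
print(ctrl.job_done())"
```

```text
the job is handed in; nothing more can be done
None
```

The stop pin is fully home in the slide's hole, the reference block rests flat against it, everything is released, and the job was handed in at about 44 s; no verdict came back, so I only have the final pictures and force readings to go by (highest seen about 11 N).

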